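# Load the carburettor soak carrier

## Task

The tan clamp tool has been left lying across the three-well soak carrier: lift it off and lay it flat on the black rubber mat. Then stand the brass carb body, the steel float pin jar and the blue glass sediment bowl upright in the carrier, one per well in any order, each resting on the floor of its well and set down rather than dropped. Leave the wrench and the bottle where they are.

Things in the scene. Friction and masses are not known exactly. Their poses are not given: they have to be found in the camera images.
- carrier: fixed aluminium soak carrier, 117 (x) x 339 (y) x 30 mm high, three square wells in a row along its y; well inside 105 x 105 mm, 25 mm deep, walls 6 mm, floor 5 mm thick. Origin: centre of underside; z up
- well0 (a point): centre of the floor of the carrier's -y end well (5 mm above the carrier's underside); axes as the carrier's
- well1 (a point): centre of the floor of the carrier's middle well
- well2 (a point): centre of the floor of the carrier's +y end well
- clamp_tool: tan plastic fuel line clamp tool like blunt scissors, 180 mm long, 82 mm over the two finger loops, lying flat: jaws along its +x (to x = +90 mm), loops along -x (to -90 mm), both 14 mm thick. Origin: underside, below the round pivot boss, which is 36 mm in diameter and 26 mm high, near the centre of mass; z up. Starts lying on the carrier's walls, over the middle well
- mat_top (a point): centre of the top face of the fixed black rubber mat, 120 (x) x 220 (y) x 4 mm thick, lying on the bench
- carb: dull cast brass carburettor body, 0.45 kg, about 86 mm across (fits a 92 mm circle), 77 mm high without the ring. Origin: centre of underside; z up; its bore runs along x. On top a rigid upright steel ring in the plane of its y and z axes: 46 mm outer diameter, bar 10 mm thick, centre 90 mm above the origin, top at 113 mm; the space under the ring's hole is brass up to 77 mm
- carb_ring (a point): top of the carb body's ring, 113 mm above its underside
- pin_jar: closed steel float pin jar, 0.35 kg, 88 mm diameter, 60 mm high to the top of its lid, with a rigid hoop handle of 10 mm round bar standing on the lid in the plane of its y and z axes: 78 mm wide at the lid, straight top bar 42 mm long, 98 to 108 mm above the underside. Origin: centre of underside; z up
- jar_handle (a point): middle of the top of the jar's hoop handle, 108 mm above its underside
- bowl: open round blue glass sediment bowl, 0.25 kg, 90 mm outer diameter over its upper part, narrowing to 68 mm at the foot, 75 mm high, wall 8 mm thick, bottom 8 mm. Origin: centre of underside; z up
- bowl_rim (a point): centre of the bowl's mouth, 75 mm above its underside
- wrench: bystander: steel wrench, 170 mm long, lying along its x beyond the carrier
- bottle: bystander: grey closed plastic bottle, 66 mm diameter, 150 mm high, standing to the left. Origin: centre of underside
- spindle: bystander: aluminium hand-cranked jet cleaning spindle, fixed to the bench at the right, 245 x 90 x 130 mm high, shaft along its x. Origin: centre of underside of its base
There are look-alikes about, which are no part of the job. What is shaped like the carb but red is not meant.

How it is judged:
By the outcome, as a careful person would: the job done as asked, in the order asked, and still so for the second after the job is handed in, with the robot touching nothing.
It also fails if it takes over 72 s, if anything falls off the work surface, if the arm or the gripper's body presses on something with over 40 N, if the wrist force passes 120 N, or if a joint passes its speed limit or range.

## Robot

A 6-joint arm with a two-finger parallel gripper is mounted at the origin on the work surface. World frame = base frame: x ahead of the robot, y to its left, z up, the work surface at z = 0. Lengths are in m, angles in rad, forces in N, time in s.
With the tool pointing down it reaches from about 0.275 to 0.875 m from the base axis. Payload 12.5 kg.
Tool frame: the origin (TCP) lies midway between the tips of the shut fingers; the grasp point (between the pads) lies 19 mm behind it (manip.hold_point_z is the distance from the TCP to the grasp point, in m); z points along the fingers, y is the direction in which the jaws open and shut (so a half turn about z gives the same grasp; the last joint's range is limited). The gripper opens to 85 mm and grips with 20 to 120 N. Pads are 22 mm wide; open, the fingers measure 114 mm over their backs; the gripper's body (76 mm by 85 mm) begins 54 mm behind the grasp point. The pads swing forward as they close: fully open they stand 13 mm farther back than shut.
Start: joints at [1.196, 0.351, 1.652, -0, 1.139, -0.085], TCP at [0.157, 0.527, 0.231] pointing down, gripper open.
Joint ranges: [-2.75, 2.75], [-0.79, 2.1], [0.01, 2.65], [-1.57, 4.71], [0.07, 3.14], [-2.87, 2.87]. Speed limits (rad/s): [2.22, 2.22, 2.79, 3.14, 3.14, 3.14].

## Interface

Orientations are given as [roll, pitch, yaw] about the fixed x, y, z axes, in that order (R = Rz(yaw) Ry(pitch) Rx(roll)).
In Python, from bench import sensors, capture, get_calibration, job_done, manip gives the robot as it stands. The module is installed in compiled form; this text tells all that it offers.
- The arm moves only by the tool play_rows, never from a script. Its argument "motion" is a list of rows, each a list of 3 entries, a list of its own where there are three numbers: the turn, a rotation vector about the tool's x, y, z in degrees, then the shift along the tool's x, y, z in cm, then the closure in counts, from 0 (fully open) to 255 (shut). A call has 1 to 12 rows; each row shifts and turns the commanded pose from where the row before left it, along the tool's axes as they then stand; what a row does not reach is not made up. A row lasts 1/8 s, in which the tool goes at most 62.5 mm and 10.7 degrees, less where a joint would pass 70% of its speed; a pose out of reach is approached as far as the arm can. A call is refused whole if a number of a shift passes 6.25 or a number of a turn 10.7, either way. A call with a gripper value outside its range is refused whole. The fingers move at their own pace and stop on an object; "grip_force" is the grip in N (left out, the last holds). Time passes only in rows, so rows that do not move let the fingers close. It gives the time, the measured TCP pose, the force and the opening at its end, in the units of the state.
- sensors.get_state(): the state, without advancing time (a new reading comes with each control period).
- capture(name): name is "scene" or "top" or "wrist"; returns the picture (400x640x3 uint8, red, green, blue); there is no depth.
- get_calibration(name): a dict with "fx", "fy", "cx", "cy" (pixels), "dist" ([k1, k2, p1, p2, k3] as OpenCV has them; the pictures are not rectified), "world_to_cam" (4x4, takes a point from world to camera coordinates); the wrist camera has in their place "T_tool_cam" (4x4, takes a point from camera to tool coordinates, whose origin is the TCP and whose axes are the flange's). Camera axes: x right, y up, looking along -z (the intrinsics and any distortion apply to the point x, -y, -z); pixel columns grow to the right and rows downward; lengths in m; the calibration is good to about 2 mm. A picture is of the moment at which its call begins: read the wrist's pose just before it. get_calibration takes no time and is no camera call.
- job_done(): hands the job in, once; it reports no verdict.
The state is a dict: "t": time; "joint_pos": joint angles; "qd": joint speeds; "tau": joint torques, N m; "ee_pos": TCP position; "tool_rot": TCP orientation; "wrist_force": force on the tool from outside, world axes, zero at the start; "torque": the same for the moment, N m; "finger_gap": opening from 0.0 (shut) to 1.0 (fully open).
Only numpy, scipy, OpenCV 4.12 (cv2) and the standard library are available. Lean on these libraries where they do the work, as an engineer would, in place of code of your own. Each camera call takes 0.05 s, during which the arm holds its last target.

## Working session

There is one attempt and no reset: what is moved stays moved. The work goes in short steps, Python scripts to look and compute and a tool call to move; the robot and the scene stay as the last step left them, time stands still between calls to the robot, and variables do not carry over. Pictures are saved under pics/ and viewed, and the job is handed in when it is done.

Besides the shell and the picture viewer there is one more tool, called after "Call:" as a command line: name --argument value ..., lists and objects as JSON in quotes. play_rows: Moves the arm, as the interface text tells. Its arguments: {"type":"object","properties":{"motion":{"type":"array"},"grip_force":{"type":"number"}},"required":["motion"]}

```bash
ls; mkdir -p pics
python3 - <<'E'
from bench import sensors, capture, get_calibration, manip
import cv2,numpy as np
np.set_printoptions(precision=4,suppress=True)
print(sensors.get_state()); print(manip.hold_point_z)
for n in ["scene","top","wrist"]:
    print(n,get_calibration(n))
    im=capture(n); cv2.imwrite(f"pics/{n}0.png",im[:,:,::-1])
E
```

```text
pics
{'t': 0.0, 'joint_pos': array([ 1.1964,  0.3513,  1.6525,  0.    ,  1.1391, -0.0846]), 'qd': array([-0.0001, -0.0006,  0.0014, -0.0009, -0.0001,  0.0016]), 'tau': array([  0.0012, -50.6101, -29.1412,  -0.    ,   0.0045,  -0.    ]), 'ee_pos': array([0.157 , 0.5267, 0.2307]), 'tool_rot': array([-3.1404, -0.0001,  2.8518]), 'wrist_force': array([-0.3825, -0.0032,  0.0444]), 'torque': array([-0.0398, -0.0114, -0.0167]), 'finger_gap': 1.0001559635744846}
0.0187
scene {'fx': 497.1644300521727, 'fy': 497.1644300521727, 'cx': 312.8667987426897, 'cy': 201.9728096483187, 'dist': array([-0.1548,  0.    ,  0.    ,  0.    ,  0.    ]), 'world_to_cam': array([[ 0.8227,  0.5681,  0.0177, -0.4667],
       [-0.4331,  0.6064,  0.6669,  0.1639],
       [ 0.3682, -0.5564,  0.7449, -1.7466],
       [ 0.    ,  0.    ,  0.    ,  1.    ]])}
top {'fx': 365.5609689107035, 'fy': 365.5609689107035, 'cx': 323.71347182645127, 'cy': 206.2977232466235, 'dist': array([-0.0305,  0.    ,  0.    ,  0.    ,  0.    ]), 'world_to_cam': array([[ 0.0046, -0.9998, -0.0202,  0.0153],
       [ 0.9977,  0.0032,  0.0676, -0.5496],
       [-0.0676, -0.0205,  0.9975, -1.1414],
       [ 0.    ,  0.    ,  0.    ,  1.    ]])}
wrist {'fx': 359.2631869103117, 'fy': 359.2631869103117, 'cx': 319.23944190553215, 'cy': 200.34910573770517, 'dist': array([0.0101, 0.    , 0.    , 0.    , 0.    ]), 'T_tool_cam': array([[-0.0013,  0.9535,  0.3015,  0.0764],
       [ 1.    ,  0.0015, -0.0003, -0.0008],
       [-0.0007,  0.3015, -0.9535, -0.1417],
       [ 0.    ,  0.    ,  0.    ,  1.    ]])}
```

View pics/scene0.png

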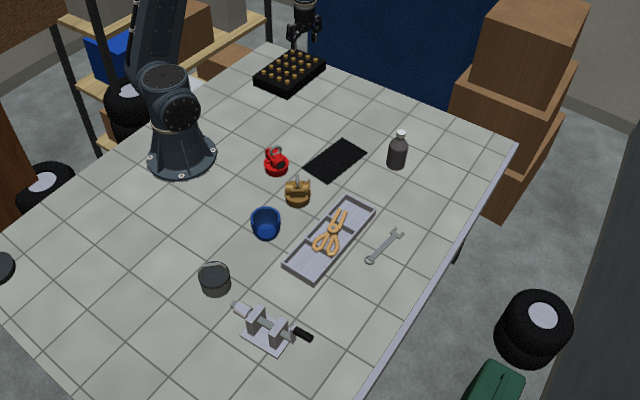

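View pics/top0.png

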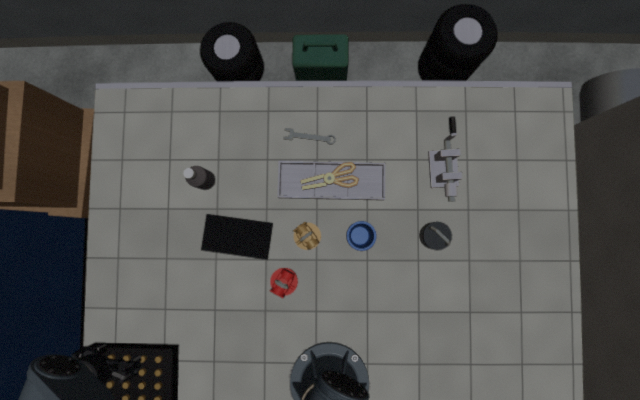

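View pics/wrist0.png

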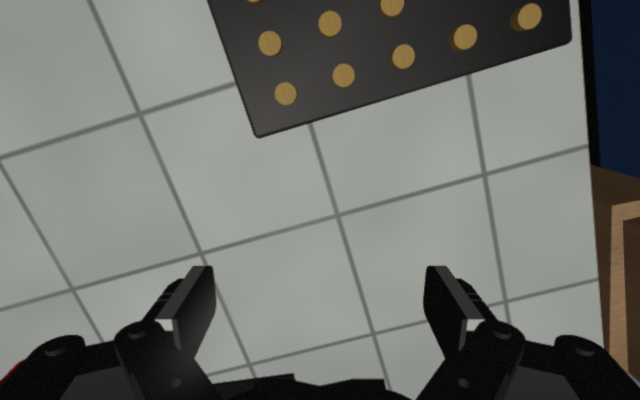

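The pictures show these candidates (top pixels):
- **Carb:** brass at (306,235). The red one at (284,282) is the look-alike.
- **Jar:** dark cylinder with hoop at (436,236).
- **Bowl:** blue at (361,236).
- **Clamp:** tan at (330,178), on the carrier at (332,181).
- **Mat:** plain black at (237,237). The studded black block at (140,370) is not the mat.
- **Bystanders:** wrench (310,136), bottle (198,177), spindle (450,165).

Next, close crops of each choice.

```bash
cat > h.py <<'E'
import numpy as np, cv2
from scipy.spatial.transform import Rotation as R
from bench import sensors, capture, get_calibration, manip
np.set_printoptions(precision=4,suppress=True)
def K(c): return np.array([[c['fx'],0,c['cx']],[0,c['fy'],c['cy']],[0,0,1]])
F=np.diag([1,-1,-1.])
def w2c(name,state=None):
    c=get_calibration(name)
    if name!='wrist': return c,c['world_to_cam']
    s=state; T=np.eye(4); T[:3,:3]=R.from_euler('xyz',s['tool_rot']).as_matrix(); T[:3,3]=s['ee_pos']
    return c,np.linalg.inv(T@c['T_tool_cam'])
def proj(name,P,state=None):
    c,M=w2c(name,state); P=np.atleast_2d(P).astype(float)
    q=(P@M[:3,:3].T+M[:3,3])@F
    return cv2.projectPoints(q.reshape(-1,1,3),np.zeros(3),np.zeros(3),K(c),c['dist'])[0].reshape(-1,2)
def unproj(name,uv,z,state=None):
    c,M=w2c(name,state); uv=np.atleast_2d(uv).astype(float).reshape(-1,1,2)
    n=cv2.undistortPoints(uv,K(c),c['dist']).reshape(-1,2)
    d=np.c_[n,np.ones(len(n))]@F@M[:3,:3]; o=-M[:3,:3].T@M[:3,3]
    return o+d*((z-o[2])/d[:,2])[:,None]
def crop(path,out,x0,y0,x1,y1,s):
    im=cv2.imread(path)[y0:y1,x0:x1]
    cv2.imwrite(out,cv2.resize(im,None,fx=s,fy=s,interpolation=cv2.INTER_CUBIC))
E
python3 -c "
from h import *
crop('pics/top0.png','pics/c_top.png',190,120,470,310,2.85)
crop('pics/scene0.png','pics/c_sc.png',190,120,420,310,3)
for p,z in [((306,235),.09),((361,236),.075),((436,236),.06),((330,178),.056),((237,237),.004),((332,181),.03)]: print(p,unproj('top',p,z))
"
```

```text
(306, 235) [[0.4592 0.0681 0.09  ]]
(361, 236) [[ 0.4568 -0.0959  0.075 ]]
(436, 236) [[ 0.4575 -0.3246  0.06  ]]
(330, 178) [[ 0.6347 -0.0023  0.056 ]]
(237, 237) [[0.4507 0.2964 0.004 ]]
(332, 181) [[ 0.6289 -0.0086  0.03  ]]
```

View pics/c_top.png

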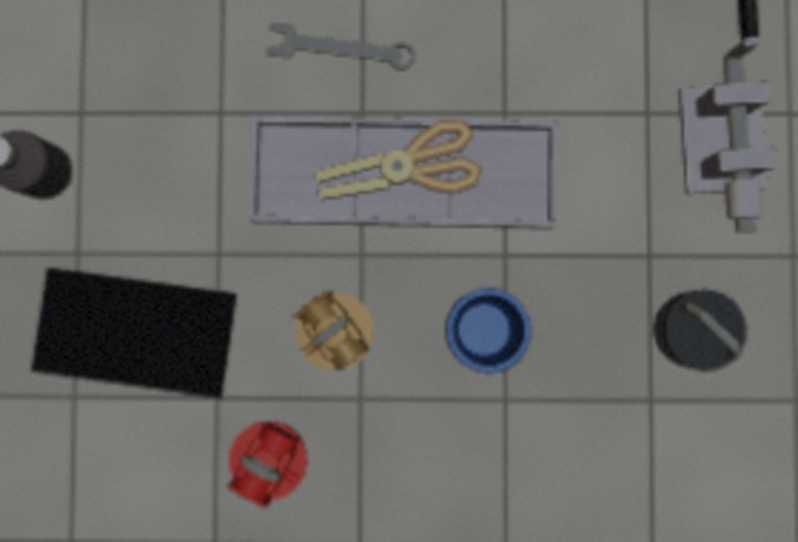

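View pics/c_sc.png

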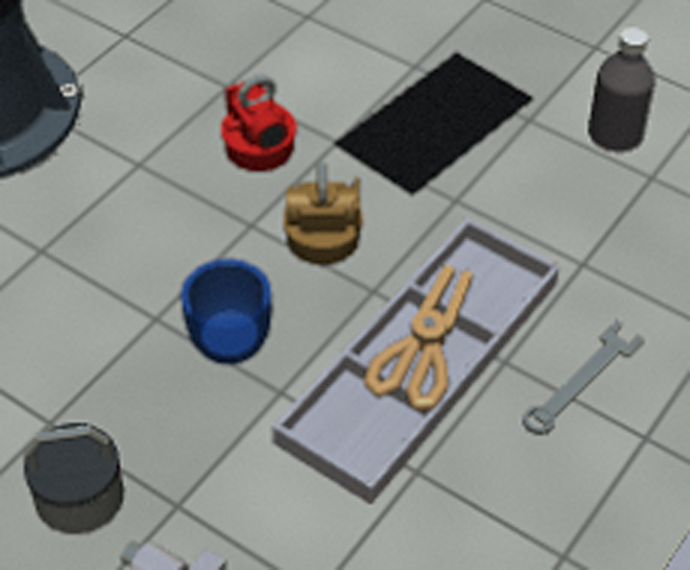

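```bash
cat > models.py <<'E'
from h import *
t=np.linspace(0,2*np.pi,49)
def circ(r,z): return np.c_[r*np.cos(t),r*np.sin(t),0*t+z]
def rect(x0,x1,y0,y1,z): return np.array([[x0,y0,z],[x1,y0,z],[x1,y1,z],[x0,y1,z],[x0,y0,z]])
M={}
M['carrier']=[rect(-.0585,.0585,-.1695,.1695,.03),rect(-.0585,.0585,-.1695,.1695,0)]+[rect(-.0525,.0525,c-.0525,c+.0525,z) for c in(-.111,0,.111) for z in (.03,.005)]
M['mat']=[rect(-.06,.06,-.11,.11,.004)]
M['clamp']=[circ(.018,.026),rect(-.09,.09,-.041,.041,.014)]
M['carb']=[circ(.043,0),np.c_[0*t,.023*np.cos(t),.09+.023*np.sin(t)],np.c_[0*t,.013*np.cos(t),.09+.013*np.sin(t)]]
M['jar']=[circ(.044,0),circ(.044,.06),np.array([[0,-.039,.06],[0,-.021,.108],[0,.021,.108],[0,.039,.06]])]
M['bowl']=[circ(.034,0),circ(.045,.075),circ(.037,.075)]
def place(pts,p):
    x,y,z,a=p; c,s=np.cos(a),np.sin(a)
    return pts@np.array([[c,-s,0],[s,c,0],[0,0,1]]).T+[x,y,z]
def overlay(view,img,poses,out,box,s,state=None):
    x0,y0,x1,y1=box; im=cv2.resize(img[y0:y1,x0:x1],None,fx=s,fy=s,interpolation=cv2.INTER_CUBIC)
    for n,p in poses.items():
        for l in M[n]:
            uv=(proj(view,place(l,p),state)-[x0,y0]+.5)*s-.5
            cv2.polylines(im,[np.round(uv*8).astype(int).reshape(-1,1,2)],False,(0,255,0) if n!='carrier' else (0,0,255),1,cv2.LINE_AA,3)
    cv2.imwrite(out,im)
E
cat > fit.py <<'E'
from models import *
from scipy.optimize import least_squares
top=cv2.imread('pics/top0.png'); sc=cv2.imread('pics/scene0.png')
def T(l): return np.array(l,float)/2.85+[190,120]
def fit(name,p0,z,obs): # obs: list (view, localpts, px)
    f=lambda q: np.concatenate([(proj(v,place(np.array(P,float),(q[0],q[1],z,q[2])))-px).ravel() for v,P,px in obs])
    r=least_squares(f,p0); print(name,r.x,np.degrees(r.x[2]),'rms',np.sqrt(np.mean(r.fun**2))); return (r.x[0],r.x[1],z,r.x[2])
S=lambda l: np.array(l,float)/3+[190,120]
poses={}
poses['carrier']=fit('carrier',[.63,-.01,0],0,[('top',[[.0585,.1695,.03],[.0585,-.1695,.03],[-.0585,-.1695,.03],[-.0585,.1695,.03]],T([(257,119),(554,124),(554,228),(252,222)])),
  ('scene',[[-.0585,-.1695,.03],[-.0585,.1695,.03],[.0585,.1695,.03],[.0585,-.1695,.03]],S([(274,431),(468,222),(557,269),(371,490)]))])
poses['mat']=fit('mat',[.45,.3,-.13],0,[('top',[[.06,.11,.004],[.06,-.11,.004],[-.06,-.11,.004],[-.06,.11,.004]],T([(47,268),(237,293),(221,398),(32,370)])),
  ('scene',[[.06,.11,.004],[.06,-.11,.004],[-.06,-.11,.004],[-.06,.11,.004]],S([(532,97),(412,193),(335,144),(457,53)]))])
poses['clamp']=fit('clamp',[.63,0,1.8],.03,[('top',[[0,0,.026],[-.09,0,.007],[.09,0,.007]],T([(397,165),(478,150),(319,187)])),('scene',[[0,0,.026]],S([(430,322)]))])
# initial for others
def maskc(v,im,box,test):
    x0,y0,x1,y1=box; h=cv2.cvtColor(im[y0:y1,x0:x1],cv2.COLOR_BGR2HSV); m=test(h).astype(np.uint8)
    n,l,s,c=cv2.connectedComponentsWithStats(m); k=1+np.argmax(s[1:,4]); return s[k],c[k]+[x0,y0]
def hullc(v,pts):
    h=cv2.convexHull(proj(v,pts).astype(np.float32)); m=cv2.moments(h); return np.array([m['m10']/m['m00'],m['m01']/m['m00']]),m['m00']
blue=lambda h:(h[...,0]>100)&(h[...,0]<125)&(h[...,1]>120)
st,ct=maskc('top',top,(330,200,400,270),blue); ss,cs=maskc('scene',sc,(240,195,290,250),blue)
pb=np.vstack([circ(.034,0),circ(.045,.03),circ(.045,.075)])
f=lambda q:np.concatenate([hullc(v,place(pb,(q[0],q[1],0,0)))[0]-c for v,c in(('top',ct),('scene',cs))])
r=least_squares(f,[.457,-.096]); print('bowl',r.x,r.fun,st[4],ss[4],[hullc(v,place(pb,(*r.x,0,0)))[1] for v in('top','scene')]); poses['bowl']=(*r.x,0,0)
poses['jar']=(.4575,-.3246,0,np.radians(48)); poses['carb']=(.4592,.0681,0,np.radians(24))
import pickle; pickle.dump(poses,open('poses.pkl','wb'))
overlay('top',top,poses,'pics/o_top.png',(195,120,475,310),2.85)
overlay('scene',sc,poses,'pics/o_sc.png',(190,120,420,310),3)
E
python3 fit.py
```

```text
carrier [ 0.6346 -0.0084 -0.0152] -0.8691430065216039 rms 1.3132240654867682
mat [ 0.4545  0.2967 -0.1304] -7.473746836996836 rms 0.6798380048620822
clamp [ 0.6356 -0.0006  1.8029] 103.30079326121239 rms 0.5607489808341767
bowl [ 0.4593 -0.0979] [-0.4128 -0.2553 -0.4685  0.1541] 398 811 [720.9133567460813, 895.2708299395163]
```

```bash
python3 -c "
from h import *
crop('pics/top0.png','pics/c_carbjar.png',285,215,455,260,4.7)
crop('pics/scene0.png','pics/c_carb2.png',190,165,330,305,4)"
```

```text
(no output)
```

View pics/o_top.png

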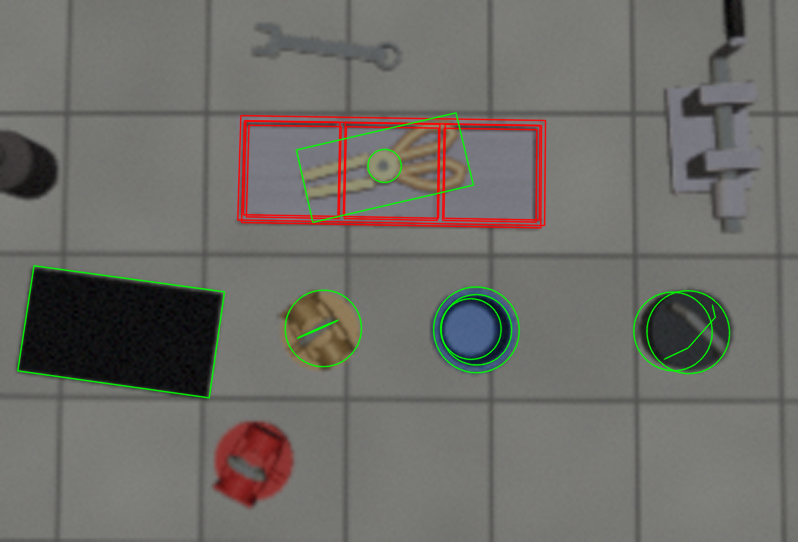

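View pics/o_sc.png

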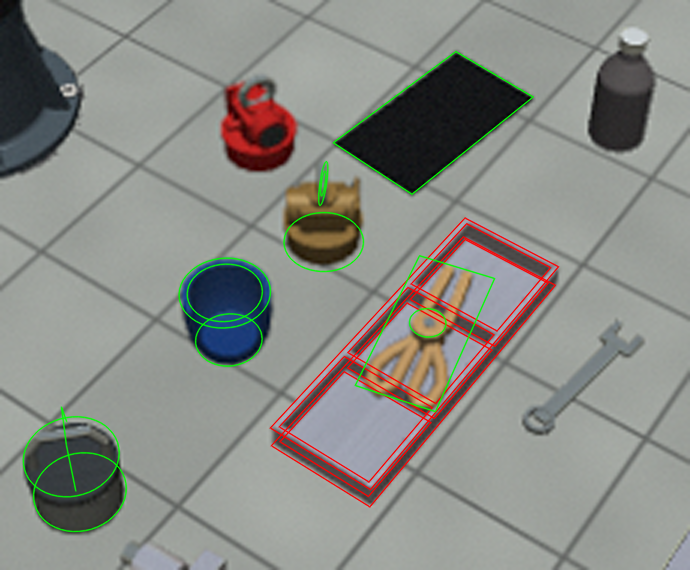

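```bash
cat > plan.py <<'E'
from h import *
def plan(target,yaw_deg=None,n=None,state=None,start=None):
    """print rows (tool axes before turn) from current cmd pose to target, tool down"""
    s=state or sensors.get_state()
    p=np.array(s['ee_pos']) if start is None else np.array(start[:3]); R0=R.from_euler('xyz',s['tool_rot']) if start is None else R.from_euler('xyz',[np.pi,0,np.radians(start[3])])
    yaw=s['tool_rot'][2] if yaw_deg is None else np.radians(yaw_deg)
    R1=R.from_euler('xyz',[np.pi,0,yaw]); d=np.array(target)-p
    rv=(R0.inv()*R1).as_rotvec(degrees=True)
    k=n or int(max(np.ceil(np.linalg.norm(d)/.0615),np.ceil(np.linalg.norm(rv)/10.5)))
    print('total d world',d,'rotvec deg',rv,'rows',k,'tool-frame shift cm',R0.inv().apply(d)*100)
    for i in range(k):
        Ri=R0*R.from_rotvec(rv*i/k,degrees=True)
        print([list(np.round(rv/k,1)),list(np.round(Ri.inv().apply(d/k)*100,2))])
E
python3 -c "
from plan import *
plan([.634,0,.23],103.3,n=12)"
```

```text
total d world [ 0.477  -0.5268 -0.0009] rotvec deg [-0.0465  0.0231 60.0993] rows 12 tool-frame shift cm [-60.7598 -36.8621   0.1177]
[[np.float64(-0.0), np.float64(0.0), np.float64(5.0)], [np.float64(-5.06), np.float64(-3.07), np.float64(0.01)]]
[[np.float64(-0.0), np.float64(0.0), np.float64(5.0)], [np.float64(-5.31), np.float64(-2.62), np.float64(0.01)]]
[[np.float64(-0.0), np.float64(0.0), np.float64(5.0)], [np.float64(-5.52), np.float64(-2.14), np.float64(0.01)]]
[[np.float64(-0.0), np.float64(0.0), np.float64(5.0)], [np.float64(-5.69), np.float64(-1.65), np.float64(0.01)]]
[[np.float64(-0.0), np.float64(0.0), np.float64(5.0)], [np.float64(-5.81), np.float64(-1.15), np.float64(0.01)]]
[[np.float64(-0.0), np.float64(0.0), np.float64(5.0)], [np.float64(-5.89), np.float64(-0.64), np.float64(0.01)]]
[[np.float64(-0.0), np.float64(0.0), np.float64(5.0)], [np.float64(-5.92), np.float64(-0.12), np.float64(0.01)]]
[[np.float64(-0.0), np.float64(0.0), np.float64(5.0)], [np.float64(-5.91), np.float64(0.39), np.float64(0.01)]]
[[np.float64(-0.0), np.float64(0.0), np.float64(5.0)], [np.float64(-5.85), np.float64(0.91), np.float64(0.01)]]
[[np.float64(-0.0), np.float64(0.0), np.float64(5.0)], [np.float64(-5.75), np.float64(1.42), np.float64(0.01)]]
[[np.float64(-0.0), np.float64(0.0), np.float64(5.0)], [np.float64(-5.61), np.float64(1.91), np.float64(0.01)]]
[[np.float64(-0.0), np.float64(0.0), np.float64(5.0)], [np.float64(-5.42), np.float64(2.39), np.float64(0.01)]]
```

Call:
play_rows --motion '[[[0,0,5],[-5.1,-3.1,0],0],[[0,0,5],[-5.3,-2.6,0],0],[[0,0,5],[-5.5,-2.1,0],0],[[0,0,5],[-5.7,-1.6,0],0],[[0,0,5],[-5.8,-1.1,0],0],[[0,0,5],[-5.9,-0.6,0],0],[[0,0,5],[-5.9,-0.1,0],0],[[0,0,5],[-5.9,0.4,0],0],[[0,0,5],[-5.8,0.9,0],0],[[0,0,5],[-5.7,1.4,0],0],[[0,0,5],[-5.6,1.9,0],0],[[0,0,5],[-5.4,2.4,0],0]]'

```text
t: 1.65
ee_pos: [0.6359, 0.0017, 0.2311]
tool_rot: [-3.141, -0.0, 1.802]
wrist_force: [-0.3, 0.6, 0.3]
finger_gap: 0.999
```

```bash
cat > look.py <<'E'
import sys,pickle
from h import *
n=sys.argv[1]; v=sys.argv[2] if len(sys.argv)>2 else 'wrist'
s=sensors.get_state(); im=capture(v)[:,:,::-1]
cv2.imwrite(f'pics/{n}.png',im); pickle.dump(s,open(f'pics/{n}.pkl','wb'))
print(s['t'],s['ee_pos'],np.degrees(s['tool_rot']),s['wrist_force'],s['finger_gap'],s['joint_pos'])
E
python3 look.py w1
```

```text
1.65 [0.6359 0.0017 0.2311] [-179.9849   -0.0109  103.2187] [-0.3435  0.5611  0.3263] 0.9986396401300883 [-0.0706  0.5079  1.4132  0.0001  1.2208 -0.3014]
```

View pics/w1.png

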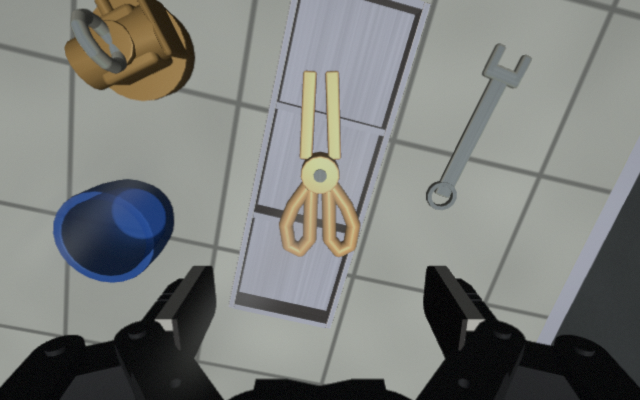

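Run:
```python
import pickle
from models import *
s=pickle.load(open('pics/w1.pkl','rb')); P=pickle.load(open('poses.pkl','rb'))
P['jar']=P['jar'][:3]+(np.radians(-42),)
print('boss',unproj('wrist',(320,174),.056,s),'jaw',unproj('wrist',(321.5,71),.044,s),'loops',unproj('wrist',(321,254),.044,s))
pickle.dump(P,open('poses.pkl','wb'))
overlay('wrist',cv2.imread('pics/w1.png'),P,'pics/ow1.png',(40,0,440,340),2,s)
```

```text
boss [[0.6365 0.0029 0.056 ]] jaw [[0.6177 0.0889 0.044 ]] loops [[ 0.657 -0.08   0.044]]
```

View pics/ow1.png

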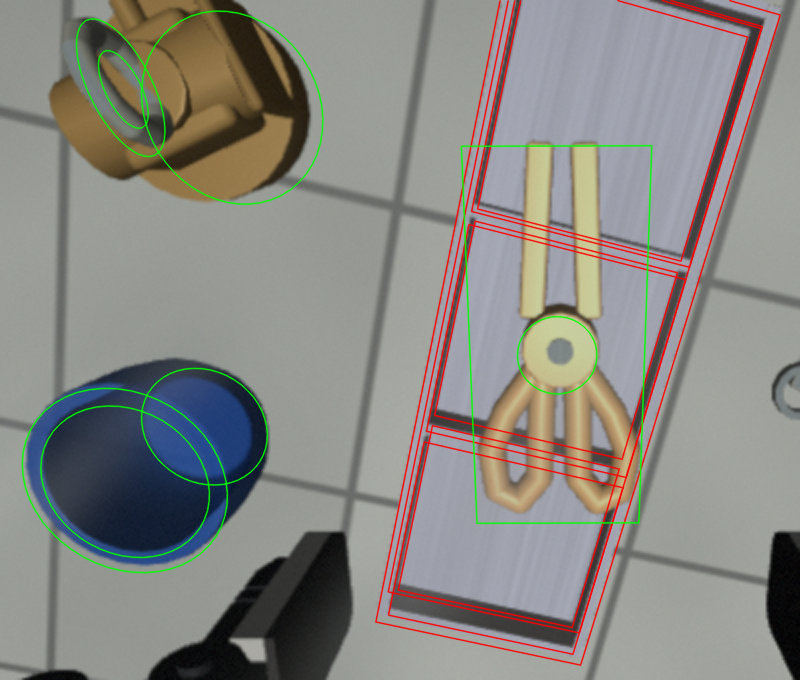

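Call:
play_rows --motion '[[[0,0,0],[0,0,6],0],[[0,0,0],[0,0,6],0],[[0,0,0],[0,0,5],0],[[0,0,0],[0,0,2.4],0],[[0,0,0],[0,0,1.2],0],[[0,0,0],[0,0,0],0]]'

```text
t: 2.45
ee_pos: [0.6348, 0.0034, 0.0251]
tool_rot: [-3.141, -0.0, 1.805]
wrist_force: [0.1, 0.9, 0.0]
finger_gap: 1.002
```

```bash
python3 look.py w2
```

```text
2.45 [0.6348 0.0034 0.0251] [-179.9678   -0.0089  103.3988] [0.1371 0.9178 0.0249] 1.0015334860310285 [-0.068   0.7572  1.5454 -0.      0.8396 -0.3018]
```

View pics/w2.png

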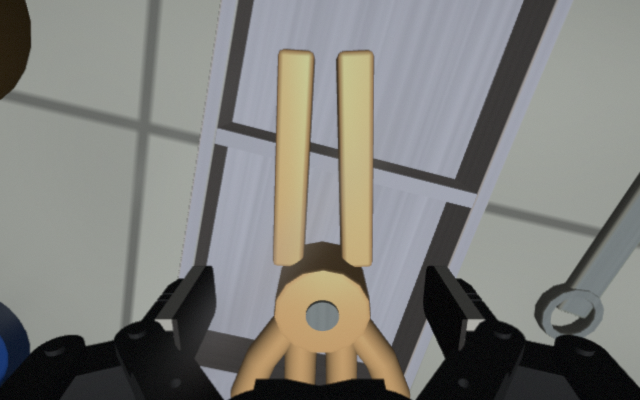

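```bash
python3 -c "
from models import *; import pickle
s=pickle.load(open('pics/w2.pkl','rb'))
print(unproj('wrist',(322,313),.056,s))"
```

```text
[[0.6363 0.0025 0.056 ]]
```

Call:
play_rows --motion '[[[0,0,0],[0,0,0],200],[[0,0,0],[0,0,0],200],[[0,0,0],[0,0,0],200],[[0,0,0],[0,0,0],200],[[0,0,0],[0,0,0],200],[[0,0,0],[0,0,0],200]]' --grip_force 60

```text
t: 3.25
ee_pos: [0.6352, 0.0033, 0.0261]
tool_rot: [3.141, 0.0, 1.805]
wrist_force: [-1.4, -0.6, 6.1]
finger_gap: 0.405
```

Call:
play_rows --motion '[[[0,0,0],[0,0,-1.5],200],[[0,0,0],[0,0,-4],200],[[0,0,0],[0,0,-5],200],[[0,0,0],[0,0,-5],200]]'

```text
t: 3.75
ee_pos: [0.6347, 0.0033, 0.1828]
tool_rot: [3.141, 0.0, 1.805]
wrist_force: [0.2, -0.0, -0.7]
finger_gap: 0.402
```

```bash
python3 look.py w3; python3 look.py t3 top;  python3 - <<'E'
from models import *; import pickle
P=pickle.load(open('poses.pkl','rb'))
s=pickle.load(open('pics/w3.pkl','rb'))
overlay('wrist',cv2.imread('pics/w3.png'),P,'pics/ow3.png',(0,0,640,400),1.25,s)
crop('pics/t3.png','pics/ct3.png',260,150,400,210,5)
E
```

```text
3.75 [0.6347 0.0033 0.1828] [179.9727   0.009  103.3953] [ 0.2121 -0.0428 -0.6793] 0.40174548908060964 [-0.0681  0.5522  1.4654 -0.      1.1234 -0.3019]
3.8 [0.6374 0.0032 0.1901] [179.4483   0.1733 103.4029] [ 2.2815 -0.5225  6.5179] 0.4060389980564748 [-0.068   0.5449  1.4584 -0.      1.1282 -0.3019]
```

View pics/ow3.png

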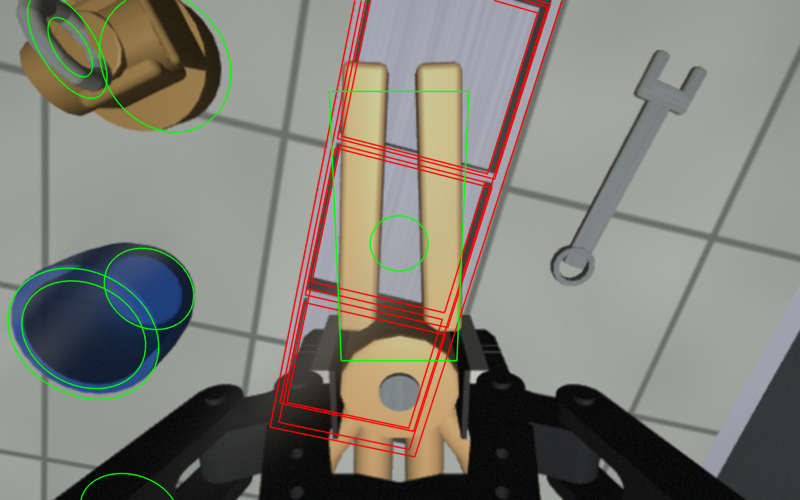

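View pics/ct3.png

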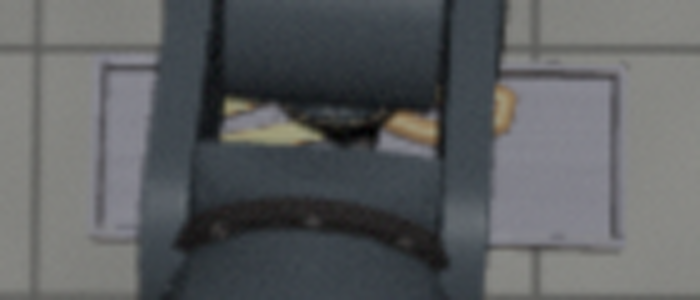

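```bash
python3 -c "
from plan import *
plan([.4545,.2967,.18],82.5,n=7,start=[.6352,.0033,.18,103.4])"|sed 's/np.float64//g'
```

```text
total d world [-0.1807  0.2934  0.    ] rotvec deg [ 0.  -0.  20.9] rows 7 tool-frame shift cm [ 32.7289 -10.7786  -0.    ]
[[(0.0), (-0.0), (3.0)], [(4.68), (-1.54), (-0.0)]]
[[(0.0), (-0.0), (3.0)], [(4.59), (-1.78), (-0.0)]]
[[(0.0), (-0.0), (3.0)], [(4.49), (-2.02), (-0.0)]]
[[(0.0), (-0.0), (3.0)], [(4.38), (-2.25), (-0.0)]]
[[(0.0), (-0.0), (3.0)], [(4.26), (-2.47), (-0.0)]]
[[(0.0), (-0.0), (3.0)], [(4.12), (-2.69), (-0.0)]]
[[(0.0), (-0.0), (3.0)], [(3.98), (-2.9), (-0.0)]]
```

Call:
play_rows --motion '[[[0,0,3],[4.7,-1.5,0],200],[[0,0,3],[4.6,-1.8,0],200],[[0,0,3],[4.5,-2.0,0],200],[[0,0,3],[4.4,-2.25,0],200],[[0,0,3],[4.25,-2.5,0],200],[[0,0,3],[4.1,-2.7,0],200],[[0,0,3],[4.0,-2.9,0],200],[[0,0,0],[0,0,0],200],[[0,0,0],[0,0,0],200]]'

```text
t: 4.97
ee_pos: [0.4544, 0.2973, 0.1803]
tool_rot: [-3.142, 0.0, 1.439]
wrist_force: [-0.7, -1.4, -0.3]
finger_gap: 0.408
```

```bash
python3 look.py w4;  python3 - <<'E'
from models import *; import pickle
P=pickle.load(open('poses.pkl','rb'))
s=pickle.load(open('pics/w4.pkl','rb'))
overlay('wrist',cv2.imread('pics/w4.png'),P,'pics/ow4.png',(0,0,640,400),1.25,s)
E
```

```text
4.975 [0.4544 0.2973 0.1803] [-179.9987    0.0162   82.4391] [-0.6681 -1.3941 -0.327 ] 0.4082509800639118 [ 0.4938  0.3974  1.7215 -0.0003  1.0229  0.6259]
```

View pics/ow4.png

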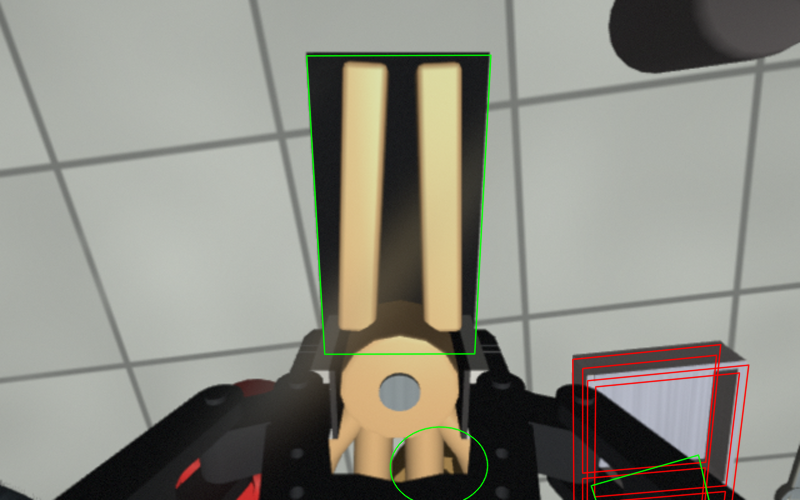

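Call:
play_rows --motion '[[[0,0,0],[0,0,5],200],[[0,0,0],[0,0,5],200],[[0,0,0],[0,0,4],200],[[0,0,0],[0,0,2],200],[[0,0,0],[0,0,1],200],[[0,0,0],[0,0,0.4],200],[[0,0,0],[0,0,0.2],200],[[0,0,0],[0,0,0],200]]'

```text
t: 6.02
ee_pos: [0.4547, 0.2977, 0.0048]
tool_rot: [3.141, -0.001, 1.438]
wrist_force: [-0.3, -1.2, -0.8]
finger_gap: 0.405
```

Call:
play_rows --motion '[[[0,0,0],[0,0,0.1],200],[[0,0,0],[0,0,0.1],200],[[0,0,0],[0,0,0.1],200]]'

```text
t: 6.4
ee_pos: [0.4547, 0.2978, 0.0031]
tool_rot: [3.141, -0.0, 1.438]
wrist_force: [-10.2, -5.2, 35.1]
finger_gap: 0.402
```

Call:
play_rows --motion '[[[0,0,0],[0,0,-0.15],200],[[0,0,0],[0,0,0],90],[[0,0,0],[0,0,0],60],[[0,0,0],[0,0,0],0],[[0,0,0],[0,0,0],0],[[0,0,0],[0,0,-1],0],[[0,0,0],[0,0,-5],0],[[0,0,0],[0,0,-6],0],[[0,0,0],[0,0,-5],0]]'

```text
t: 7.52
ee_pos: [0.4544, 0.2976, 0.1758]
tool_rot: [3.14, -0.001, 1.438]
wrist_force: [0.3, 0.3, 0.3]
finger_gap: 0.997
```

```bash
python3 look.py w5;  python3 - <<'E'
from models import *; import pickle
P=pickle.load(open('poses.pkl','rb'))
P['clamp']=(.4547,.2978,.004,np.radians(82.4))
s=pickle.load(open('pics/w5.pkl','rb'))
overlay('wrist',cv2.imread('pics/w5.png'),P,'pics/ow5.png',(0,0,640,400),1.25,s)
pickle.dump(P,open('poses.pkl','wb'))
E
```

```text
7.525 [0.4544 0.2976 0.1758] [179.9223  -0.0549  82.3972] [0.3457 0.3324 0.2955] 0.997413235420461 [ 0.4941  0.4027  1.7262 -0.      1.0111  0.6268]
```

View pics/ow5.png

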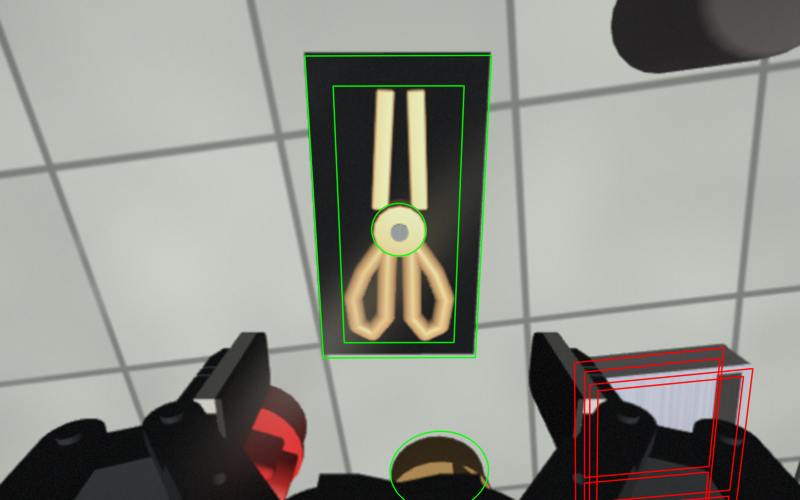

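```bash
python3 -c "
from plan import *
plan([.459,.066,.23],114,n=5,start=[.4547,.2978,.177,82.4])"|sed 's/np.float64//g'
```

```text
total d world [ 0.0043 -0.2318  0.053 ] rotvec deg [  0.    0.  -31.6] rows 5 tool-frame shift cm [-22.9195   3.4919  -5.3   ]
[[(0.0), (0.0), (-6.3)], [(-4.58), (0.7), (-1.06)]]
[[(0.0), (0.0), (-6.3)], [(-4.63), (0.19), (-1.06)]]
[[(0.0), (0.0), (-6.3)], [(-4.63), (-0.32), (-1.06)]]
[[(0.0), (0.0), (-6.3)], [(-4.56), (-0.83), (-1.06)]]
[[(0.0), (0.0), (-6.3)], [(-4.44), (-1.33), (-1.06)]]
```

Call:
play_rows --motion '[[[0,0,-6.3],[-4.6,0.7,-1.05],0],[[0,0,-6.3],[-4.6,0.2,-1.05],0],[[0,0,-6.3],[-4.6,-0.3,-1.05],0],[[0,0,-6.3],[-4.55,-0.8,-1.05],0],[[0,0,-6.3],[-4.45,-1.3,-1.05],0],[[0,0,0],[0,0,0],0],[[0,0,0],[0,0,0],0]]'

```text
t: 8.45
ee_pos: [0.4592, 0.0667, 0.2254]
tool_rot: [3.141, -0.0, 1.986]
wrist_force: [-0.3, 0.2, -0.7]
finger_gap: 1.0
```

```bash
python3 look.py w6;  python3 - <<'E'
from models import *; import pickle
P=pickle.load(open('poses.pkl','rb'))
s=pickle.load(open('pics/w6.pkl','rb'))
overlay('wrist',cv2.imread('pics/w6.png'),P,'pics/ow6.png',(0,0,640,400),1.25,s)
E
```

```text
8.45 [0.4592 0.0667 0.2254] [179.9899  -0.0085 113.8064] [-0.2901  0.2182 -0.7484] 1.0002121496013783 [ 0.0437  0.2007  1.871   0.0002  1.0698 -0.3719]
```

View pics/ow6.png

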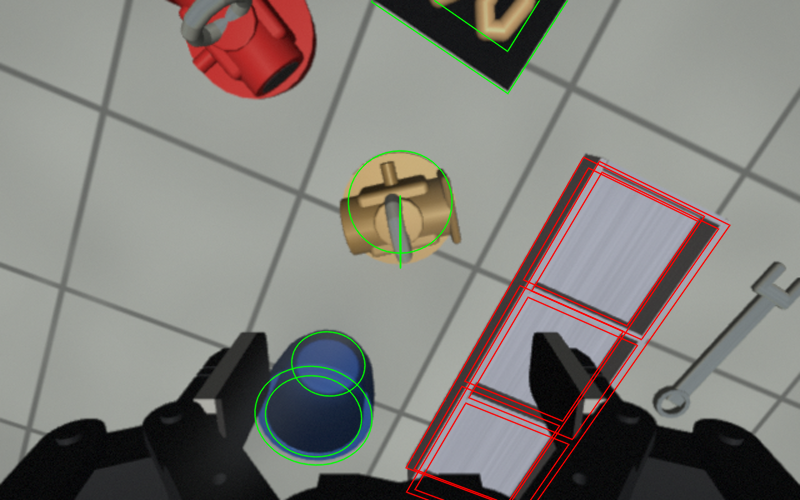

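```bash
python3 -c "
from h import *
crop('pics/w6.png','pics/c6.png',260,110,380,220,6)
crop('pics/w6.png','pics/c6b.png',310,100,590,400,2)"
```

```text
(no output)
```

View pics/c6.png

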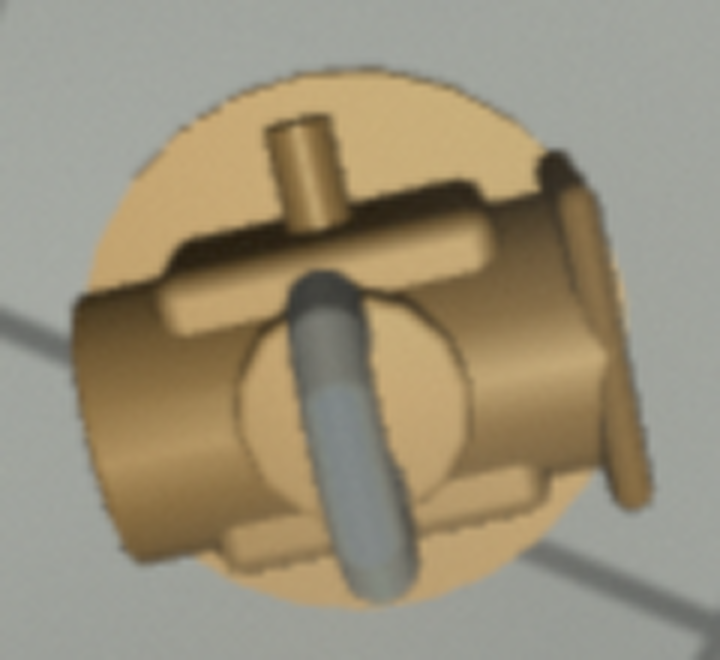

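View pics/c6b.png

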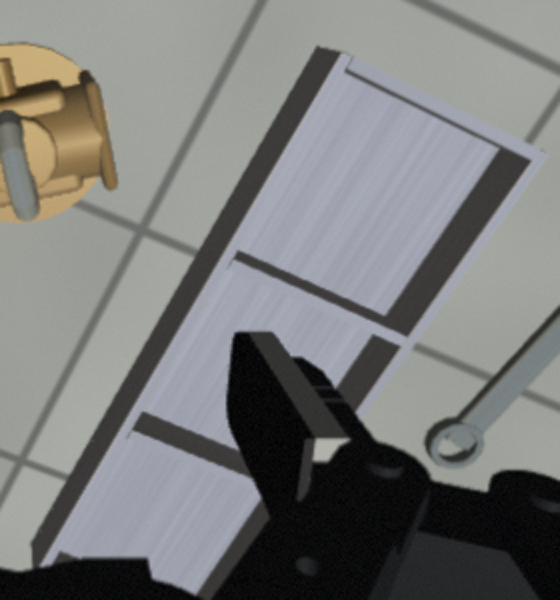

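```bash
cat > ringfit.py <<'E'
from models import *; import pickle
from scipy.optimize import least_squares
s=pickle.load(open('pics/w6.pkl','rb')); im=cv2.imread('pics/w6.png')
x0,y0,x1,y1=303,152,332,213
h=cv2.cvtColor(im,cv2.COLOR_BGR2HSV); m=np.zeros(im.shape[:2],np.uint8)
m[y0:y1,x0:x1]=(h[y0:y1,x0:x1,1]<75)
n,l,st,c=cv2.connectedComponentsWithStats(m); k=1+np.argmax(st[1:,4]); m=(l==k).astype(np.uint8); print(st[k])
out=cv2.resize(im[110:220,260:380],None,fx=5,fy=5); mm=cv2.resize(m[110:220,260:380],None,fx=5,fy=5,interpolation=0); out[mm>0]=(0,255,0)
cv2.imwrite('pics/rm.png',out)
def mom(m): 
    q=cv2.moments(m,True); return np.array([q['m10']/q['m00'],q['m01']/q['m00'],q['mu20']/q['m00'],q['mu11']/q['m00'],q['mu02']/q['m00']]),q['m00']
a,b=np.meshgrid(np.linspace(-.3,np.pi+.3,90),np.linspace(0,2*np.pi,24)); a=a.ravel();b=b.ravel()
tor=np.c_[.005*np.sin(b),(.018+.005*np.cos(b))*np.cos(a),.09+(.018+.005*np.cos(b))*np.sin(a)]; tor=tor[tor[:,2]>.082]
def model(q):
    uv=proj('wrist',place(tor,(q[0],q[1],0,q[2])),s); H=cv2.convexHull(((uv-[250,100]+.5)*16).astype(np.float32))
    M_=np.zeros((2000,2200),np.uint8); cv2.fillPoly(M_,[np.round(H).astype(int)],1)
    r,ar=mom(M_); r=r.copy(); r[:2]=(r[:2]+.5)/16-.5+[250,100]; r[2:]/=256; return r,ar/256
o,ao=mom(m); print(o,ao)
f=lambda q:(model(q)[0]-o)[[0,1,3]]
r=least_squares(f,[.459,.068,np.radians(24)],diff_step=1e-2)
print(r.x,np.degrees(r.x[2]),r.fun,model(r.x))
E
python3 ringfit.py
```

```text
[303 155  29  58 791]
[317.6384 185.6511  30.8326  38.889  279.4459] 791.0
[0.4581 0.0672 0.5901] 33.81135348586675 [-0.0076 -0.0248  0.0206] (array([317.6308, 185.6263,  22.1179,  38.9096, 239.1595]), 758.765625)
```

View pics/rm.png

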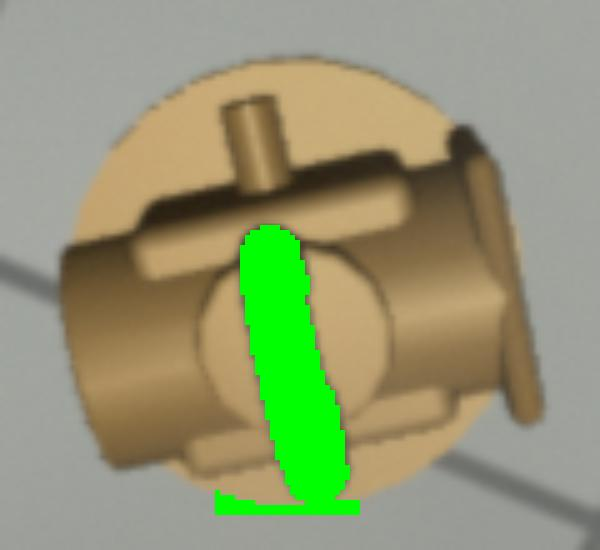

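Clean mask, apart from the floor sliver at the bottom. I'll cut the box at row 211.

```bash
sed -i 's/303,152,332,213/303,152,332,210/' ringfit.py; python3 ringfit.py
```

```text
[308 155  22  55 709]
[317.7814 182.7207  24.6363  47.2492 228.8303] 709.0
[0.4572 0.0695 0.63  ] 36.093637463210996 [ 0.0022 -0.0104 -0.0365] (array([317.7836, 182.7104,  26.1179,  47.2127, 236.0396]), 775.3515625)
```

```bash
python3 -c "
from plan import *
plan([.4572,.0695,.13],125.5,n=2)"|sed 's/np.float64//g'
```

```text
total d world [-0.002   0.0024 -0.0952] rotvec deg [ -0.0021  -0.0118 -11.6298] rows 2 tool-frame shift cm [ 0.3009 -0.0799  9.5234]
[[(-0.0), (-0.0), (-5.8)], [(0.15), (-0.04), (4.76)]]
[[(-0.0), (-0.0), (-5.8)], [(0.15), (-0.02), (4.76)]]
```

Call:
play_rows --motion '[[[0,0,-5.8],[0.15,-0.05,4.75],0],[[0,0,-5.8],[0.15,0,4.75],0],[[0,0,0],[0,0,0],0],[[0,0,0],[0,0,0],0]]'

```text
t: 9.0
ee_pos: [0.4583, 0.0694, 0.1317]
tool_rot: [3.14, 0.001, 2.189]
wrist_force: [0.7, 0.2, -0.3]
finger_gap: 0.998
```

```bash
python3 look.py w7
```

```text
9.0 [0.4583 0.0694 0.1317] [179.9344   0.0409 125.411 ] [ 0.726   0.2345 -0.278 ] 0.9984818580401008 [ 0.0499  0.3375  1.9622  0.      0.8406 -0.5682]
```

View pics/w7.png

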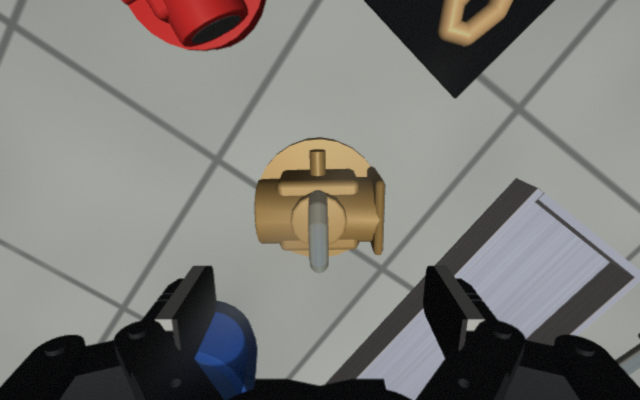

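Call:
play_rows --motion '[[[0,0,0],[0,0,2.5],0],[[0,0,0],[0,0,1.6],0],[[0,0,0],[0,0,0.7],0],[[0,0,0],[0,0,0],120]]'

```text
t: 9.55
ee_pos: [0.458, 0.069, 0.083]
tool_rot: [3.141, 0.001, 2.19]
wrist_force: [-0.9, -0.2, -0.5]
finger_gap: 0.821
```

```bash
python3 look.py w8
```

```text
9.55 [0.458 0.069 0.083] [179.9515   0.0307 125.4688] [-0.8912 -0.2258 -0.4555] 0.8212436662923756 [ 0.0489  0.4248  1.9922  0.      0.7237 -0.5702]
```

View pics/w8.png

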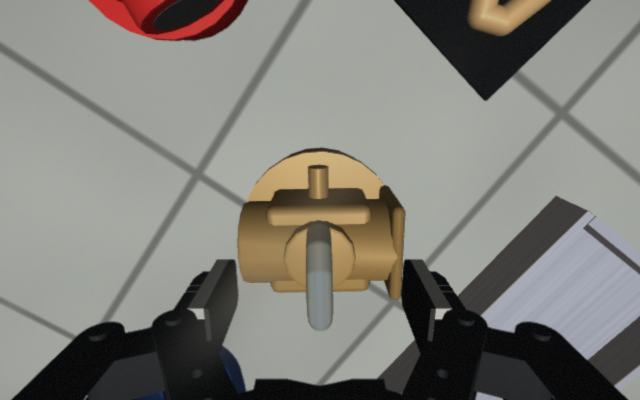

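```bash
python3 -c "
from models import *; import pickle
s=pickle.load(open('pics/w8.pkl','rb'))
print(unproj('wrist',(319,256),.077,s))"
```

```text
[[0.4561 0.0713 0.077 ]]
```

Call:
play_rows --motion '[[[0,0,0],[0,0,0],255],[[0,0,0],[0,0,0],255],[[0,0,0],[0,0,0],255],[[0,0,0],[0,0,0],255],[[0,0,0],[0,0,0],255],[[0,0,0],[0,0,0],255],[[0,0,0],[0,0,0],255]]' --grip_force 80

```text
t: 10.48
ee_pos: [0.4578, 0.0688, 0.0826]
tool_rot: [3.141, 0.0, 2.19]
wrist_force: [-1.4, -0.9, 5.7]
finger_gap: 0.097
```

```bash
cat > cfit.py <<'E'
from models import *; import pickle
from scipy.optimize import least_squares
s=pickle.load(open('pics/w6.pkl','rb'))
a,b,i=.0585,.1695,.0525
L=np.array([[-a,b,0],[-a,b,.03],[a,b,.03],[i,.0585+.105,.005],[i,.0585,.005],[i,.0585,.03],[-i,.0585,.005]])
px=np.array([(317,47),(343,53),(546,153),(500,150),(386,316),(408,335),(238,252)])/2+[310,100]
f=lambda q:(proj('wrist',place(L,(q[0],q[1],0,q[2])),s)-px).ravel()
r=least_squares(f,[.634,-.008,0]); print(r.x,np.degrees(r.x[2])); print(r.fun.reshape(-1,2))
P=pickle.load(open('poses.pkl','rb')); P['carrier']=(r.x[0],r.x[1],0,r.x[2])
pickle.dump(P,open('poses2.pkl','wb'))
for n in ('w6','w1'):
  overlay('wrist',cv2.imread(f'pics/{n}.png'),{'carrier':P['carrier']},f'pics/oc_{n}.png',(220,0,620,400),1.9,pickle.load(open(f'pics/{n}.pkl','rb')))
overlay('top',cv2.imread('pics/top0.png'),{'carrier':P['carrier']},'pics/oc_top.png',(260,140,400,220),5.5)
E
python3 cfit.py
```

```text
[ 0.6379 -0.006  -0.0007] -0.038574153437362015
[[-0.4387  0.6552]
 [-0.5702  0.8633]
 [ 3.4028  0.519 ]
 [ 0.6406 -0.8719]
 [ 1.7258  0.5706]
 [ 2.5738  1.9971]
 [-7.7426 -3.0834]]
```

View pics/oc_w6.png

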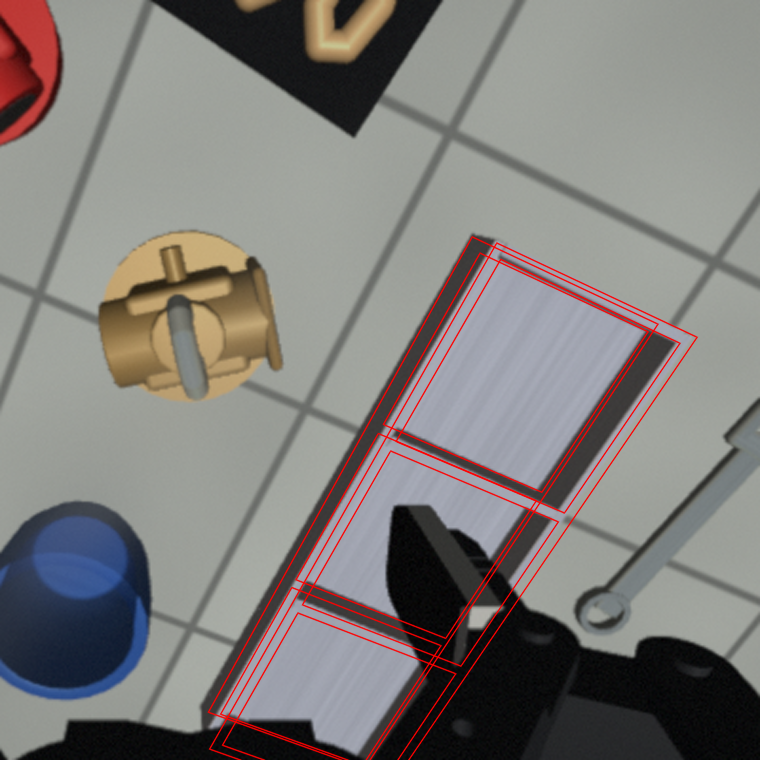

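View pics/oc_w1.png

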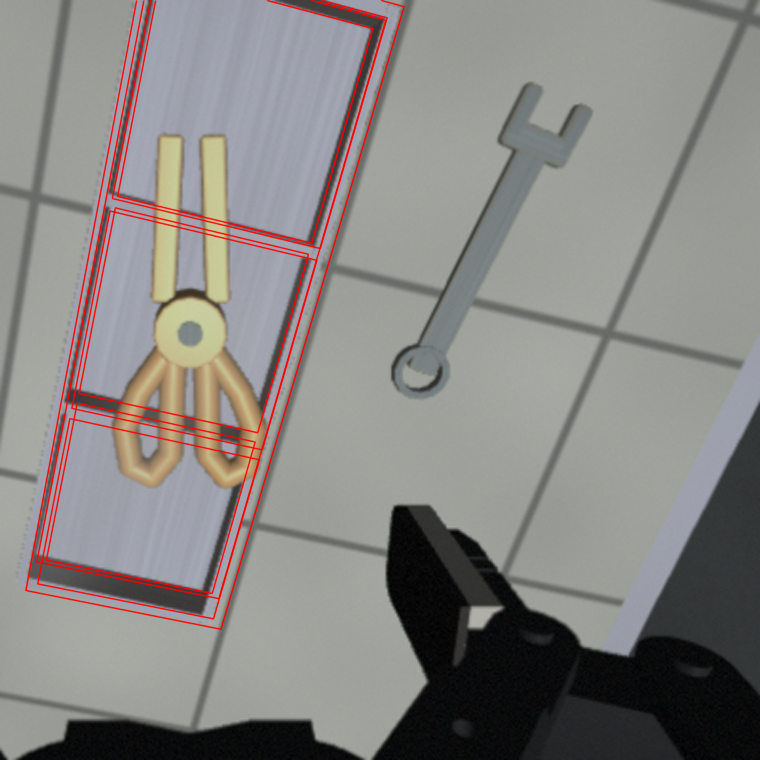

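View pics/oc_top.png

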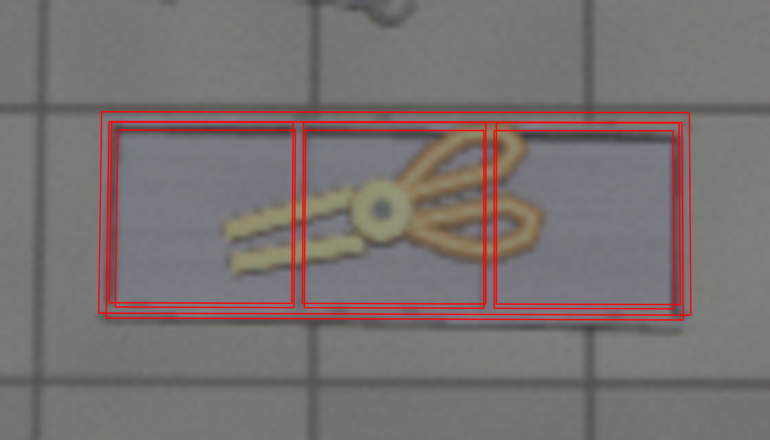

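```bash
python3 -c "
from h import *
crop('pics/w1.png','pics/z1.png',225,195,345,335,5)
crop('pics/w1.png','pics/z2.png',270,0,440,140,4.6)"
```

```text
(no output)
```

View pics/z1.png

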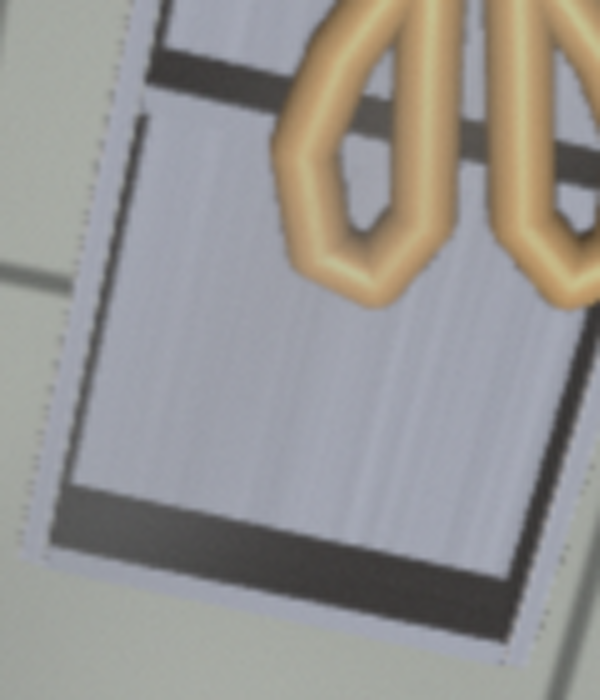

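View pics/z2.png

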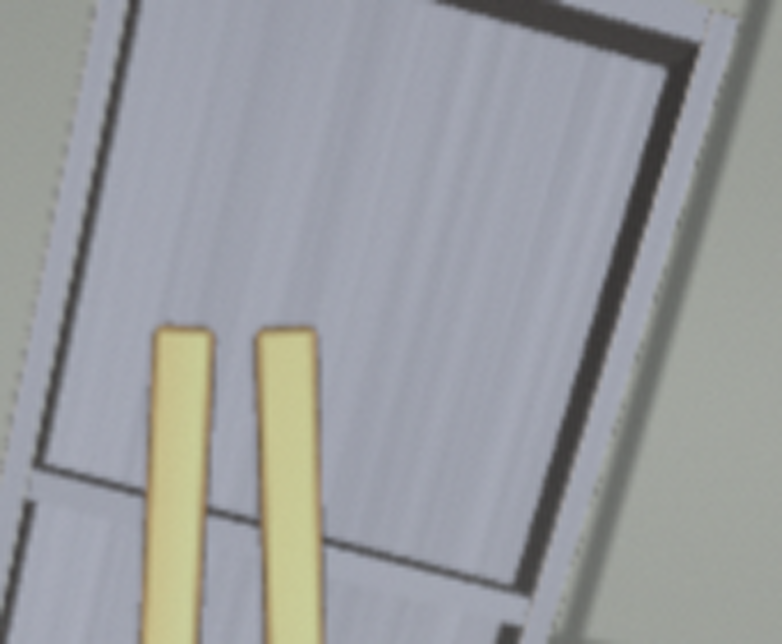

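```bash
cat > cfit.py <<'E'
from models import *; import pickle
from scipy.optimize import least_squares
s=pickle.load(open('pics/w1.pkl','rb'))
a,b,i=.0585,.1695,.0525
L=np.array([[-i,-.1635,.005],[i,-.1635,.005],[-i,-.1635,.03],[i,-.1635,.03],[-a,-b,.03],[a,-b,.03],[-i,-.0525,.03],[-i,-.0525,.005],[-i,-.0585,.03],
[i,.1635,.03],[i,.1635,.005],[a,b,.03],[i,.0585,.005],[i,.0585,.03],[-i,.0585,.03],[-i,.0525,.03]])
px=np.vstack([np.array([(72,487),(508,578),(50,545),(505,642),(22,560),(518,662),(147,85),(165,50),(146,115)])/5+[225,195],
np.array([(698,45),(668,65),(738,15),(515,582),(525,597),(35,468),(28,503)])/4.6+[270,0]])
f=lambda q:(proj('wrist',place(L,(q[0],q[1],0,q[2])),s)-px).ravel()
r=least_squares(f,[.634,-.008,0],loss='soft_l1'); print(r.x,np.degrees(r.x[2])); print(f(r.x).reshape(-1,2))
g=lambda q:(proj('wrist',place(L,(q[0],q[1],q[3],q[2])),s)-px).ravel()
r2=least_squares(g,[.634,-.008,0,0],loss='soft_l1'); print('free z',r2.x)
P=pickle.load(open('poses.pkl','rb')); P['carrier']=(r.x[0],r.x[1],0,r.x[2]); P['carb']=(.4565,.0705,0,.62)
pickle.dump(P,open('poses.pkl','wb'))
for n,y in (('well0',-.111),('well1',0),('well2',.111)): print(n,place(np.array([0,y,.005]),P['carrier']))
E
python3 cfit.py
```

```text
[ 0.6349 -0.0053 -0.0156] -0.8953132584279035
[[ 0.1093 -0.1971]
 [ 0.1052  0.3889]
 [-0.3178  0.6051]
 [ 1.1464  0.8692]
 [-1.0448  1.0474]
 [ 2.3769  2.3693]
 [-0.5264  0.1964]
 [-0.0956 -0.5213]
 [-1.4473 -0.3949]
 [ 0.8106 -1.023 ]
 [-0.1177  0.2694]
 [ 1.1544 -0.2836]
 [-0.4795  0.4549]
 [ 1.7283  0.0197]
 [-0.9128  0.0134]
 [-0.7368 -1.0664]]
free z [ 0.6349 -0.0055 -0.0155 -0.0018]
well0 [ 0.6332 -0.1163  0.005 ]
well1 [ 0.6349 -0.0053  0.005 ]
well2 [0.6366 0.1057 0.005 ]
```

Call:
play_rows --motion '[[[0,0,0],[0,0,-1.2],255],[[0,0,0],[0,0,-3.5],255],[[0,0,0],[0,0,-3.5],255],[[0,0,0],[0,0,0],255],[[0,0,0],[0,0,0],255]]'

```text
t: 11.1
ee_pos: [0.4567, 0.0688, 0.1633]
tool_rot: [-3.14, -0.001, 2.19]
wrist_force: [-0.3, 0.0, -5.9]
finger_gap: 0.093
```

```bash
python3 look.py w9; python3 look.py s9 scene; python3 -c "
from plan import *
crop('pics/s9.png','pics/cs9.png',190,80,430,300,3.3)
plan([.6378,.1041,.164],125.5,n=4)"|sed 's/np.float64//g'
```

```text
11.1 [0.4567 0.0688 0.1633] [-179.9183   -0.053   125.4947] [-0.2942  0.0269 -5.9183] 0.09282063411123341 [ 0.0488  0.2846  1.9387  0.      0.92   -0.5707]
11.15 [0.4566 0.0688 0.163 ] [-179.8791   -0.0784  125.4939] [-0.0532  0.3645 -5.6309] 0.09157831240084878 [ 0.0487  0.2852  1.9388  0.      0.9201 -0.5708]
total d world [0.1812 0.0353 0.001 ] rotvec deg [-0.1296 -0.0835 -0.0048] rows 4 tool-frame shift cm [-7.6472 16.7981 -0.1535]
[[(-0.0), (-0.0), (-0.0)], [(-1.91), (4.2), (-0.04)]]
[[(-0.0), (-0.0), (-0.0)], [(-1.91), (4.2), (-0.04)]]
[[(-0.0), (-0.0), (-0.0)], [(-1.91), (4.2), (-0.03)]]
[[(-0.0), (-0.0), (-0.0)], [(-1.91), (4.2), (-0.03)]]
```

View pics/w9.png

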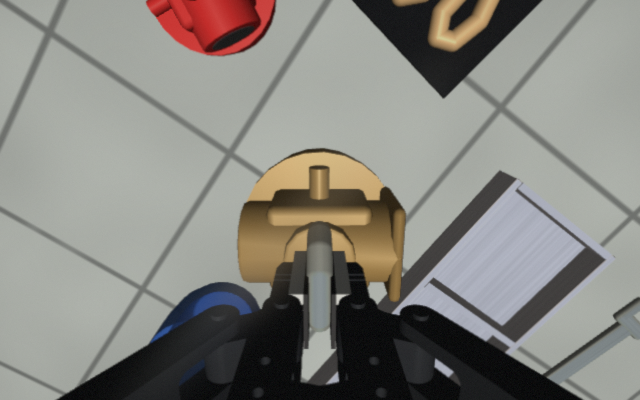

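View pics/cs9.png

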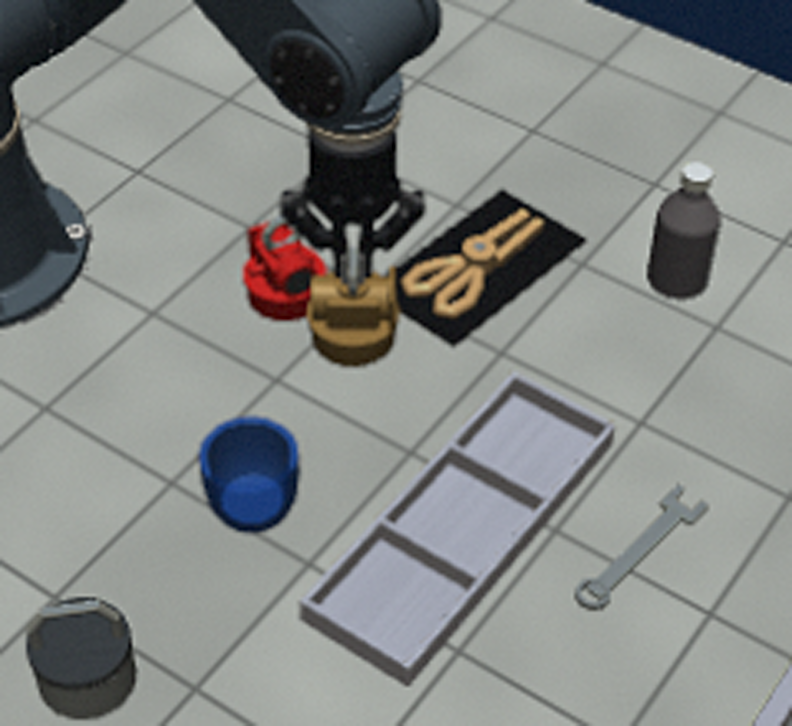

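Call:
play_rows --motion '[[[0,0,0],[-1.9,4.2,0],255],[[0,0,0],[-1.9,4.2,0],255],[[0,0,0],[-1.9,4.2,0],255],[[0,0,0],[-1.95,4.2,0],255],[[0,0,0],[0,0,3],255],[[0,0,0],[0,0,0],255],[[0,0,0],[0,0,0],255]]'

```text
t: 12.08
ee_pos: [0.6384, 0.1041, 0.1344]
tool_rot: [-3.141, -0.0, 2.19]
wrist_force: [0.2, 0.2, -5.0]
finger_gap: 0.091
```

```bash
python3 look.py w10
python3 - <<'E'
from models import *; import pickle
P=pickle.load(open('poses.pkl','rb'))
s=pickle.load(open('pics/w10.pkl','rb'))
overlay('wrist',cv2.imread('pics/w10.png'),{'carrier':P['carrier']},'pics/ow10.png',(0,0,640,400),1.25,s)
E
```

```text
12.075 [0.6384 0.1041 0.1344] [-179.9624   -0.0225  125.4933] [ 0.1745  0.2467 -5.0447] 0.09116924743759362 [ 0.0897  0.628   1.4653  0.      1.0491 -0.5298]
```

View pics/ow10.png

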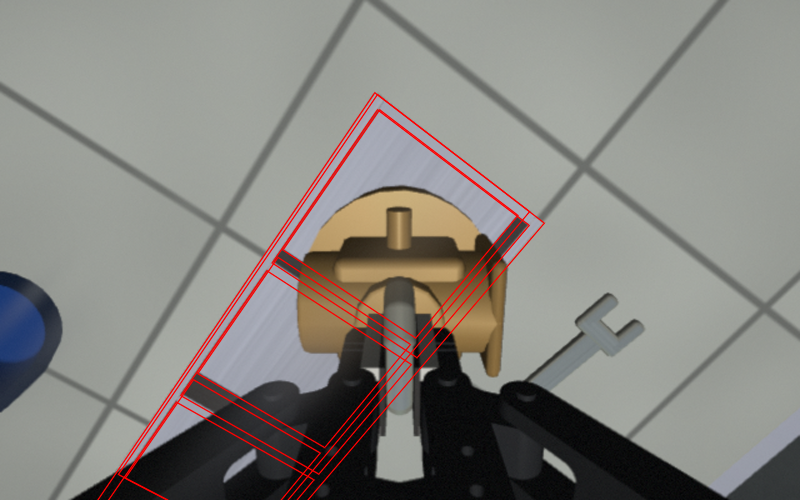

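Call:
play_rows --motion '[[[0,0,0],[0,0,1.5],255],[[0,0,0],[0,0,1.5],255],[[0,0,0],[0,0,0.8],255],[[0,0,0],[0,0,0.4],255],[[0,0,0],[0,0,0.2],255],[[0,0,0],[0,0,0],255]]'

```text
t: 12.88
ee_pos: [0.6389, 0.1041, 0.0905]
tool_rot: [3.141, 0.0, 2.19]
wrist_force: [-0.0, 0.7, -5.7]
finger_gap: 0.098
```

Call:
play_rows --motion '[[[0,0,0],[0,0,0.1],255],[[0,0,0],[0,0,0.1],255],[[0,0,0],[0,0,0],255]]'

```text
t: 13.25
ee_pos: [0.6387, 0.1041, 0.0883]
tool_rot: [-3.142, -0.0, 2.19]
wrist_force: [0.4, 0.6, -5.5]
finger_gap: 0.094
```

Call:
play_rows --motion '[[[0,0,0],[0,0,0.08],255],[[0,0,0],[0,0,0],255]]'

```text
t: 13.5
ee_pos: [0.6389, 0.1041, 0.0878]
tool_rot: [3.141, 0.0, 2.19]
wrist_force: [-0.2, -1.6, -3.3]
finger_gap: 0.093
```

Contact is starting: the load dropped from 5.5 N to 3.3 N. One small step more, then release.

Call:
play_rows --motion '[[[0,0,0],[0,0,0.05],255],[[0,0,0],[0,0,0],255]]'

```text
t: 13.75
ee_pos: [0.639, 0.104, 0.0877]
tool_rot: [3.141, 0.001, 2.19]
wrist_force: [-2.7, -1.7, 5.5]
finger_gap: 0.092
```

Call:
play_rows --motion '[[[0,0,0],[0,0,0],210],[[0,0,0],[0,0,0],140],[[0,0,0],[0,0,0],120],[[0,0,0],[0,0,-2],120],[[0,0,0],[0,0,-5],60],[[0,0,0],[0,0,-6],0]]'

```text
t: 14.5
ee_pos: [0.6383, 0.1041, 0.2193]
tool_rot: [-3.141, -0.0, 2.19]
wrist_force: [-0.2, 0.7, 0.5]
finger_gap: 0.928
```

```bash
python3 look.py w11
```

```text
14.5 [0.6383 0.1041 0.2193] [-179.9751   -0.0188  125.4951] [-0.169   0.6505  0.4642] 0.9284835583584453 [ 0.0897  0.5389  1.393   0.0001  1.2102 -0.5298]
```

View pics/w11.png

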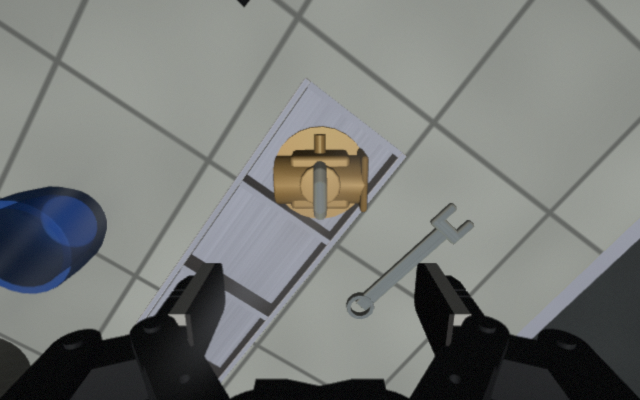

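```bash
python3 -c "
from plan import *
plan([.457,-.322,.23],48,n=9,start=[.638,.104,.218,125.5])"|sed 's/np.float64//g'
```

```text
total d world [-0.181 -0.426  0.012] rotvec deg [ 0.  -0.  77.5] rows 9 tool-frame shift cm [-24.1706 -39.4734  -1.2   ]
[[(0.0), (-0.0), (8.6)], [(-2.69), (-4.39), (-0.13)]]
[[(0.0), (-0.0), (8.6)], [(-3.31), (-3.93), (-0.13)]]
[[(0.0), (-0.0), (8.6)], [(-3.86), (-3.39), (-0.13)]]
[[(0.0), (-0.0), (8.6)], [(-4.33), (-2.78), (-0.13)]]
[[(0.0), (-0.0), (8.6)], [(-4.7), (-2.1), (-0.13)]]
[[(0.0), (-0.0), (8.6)], [(-4.96), (-1.37), (-0.13)]]
[[(0.0), (-0.0), (8.6)], [(-5.11), (-0.61), (-0.13)]]
[[(0.0), (-0.0), (8.6)], [(-5.14), (0.16), (-0.13)]]
[[(0.0), (-0.0), (8.6)], [(-5.06), (0.93), (-0.13)]]
```

Call:
play_rows --motion '[[[0,0,8.6],[-2.7,-4.4,-0.1],0],[[0,0,8.6],[-3.3,-3.9,-0.1],0],[[0,0,8.6],[-3.9,-3.4,-0.1],0],[[0,0,8.6],[-4.3,-2.8,-0.1],0],[[0,0,8.6],[-4.7,-2.1,-0.1],0],[[0,0,8.6],[-5.0,-1.4,-0.1],0],[[0,0,8.6],[-5.1,-0.6,-0.1],0],[[0,0,8.6],[-5.1,0.2,-0.1],0],[[0,0,8.6],[-5.1,0.9,-0.1],0],[[0,0,0],[0,0,0],0],[[0,0,0],[0,0,0],0]]'

```text
t: 15.92
ee_pos: [0.4581, -0.3223, 0.2267]
tool_rot: [3.141, -0.0, 0.84]
wrist_force: [-0.3, 0.7, 0.7]
finger_gap: 1.004
```

```bash
python3 look.py w12
python3 - <<'E'
from models import *; import pickle
P=pickle.load(open('poses.pkl','rb'))
s=pickle.load(open('pics/w12.pkl','rb'))
overlay('wrist',cv2.imread('pics/w12.png'),P,'pics/ow12.png',(0,0,640,400),1.25,s)
crop('pics/w12.png','pics/c12.png',250,100,400,240,5)
E
```

```text
15.925 [ 0.4581 -0.3223  0.2267] [179.9528  -0.0165  48.131 ] [-0.3396  0.6775  0.6746] 1.0037964442203688 [-0.6963  0.3733  1.631   0.0003  1.1365  0.0343]
```

View pics/ow12.png

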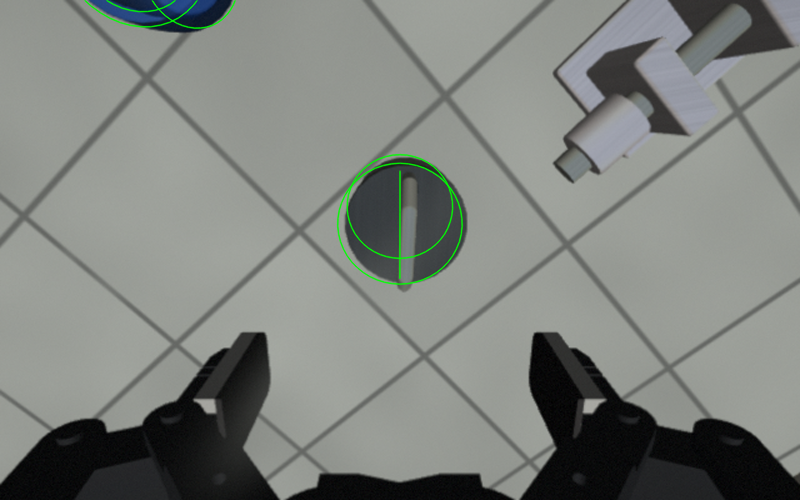

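View pics/c12.png

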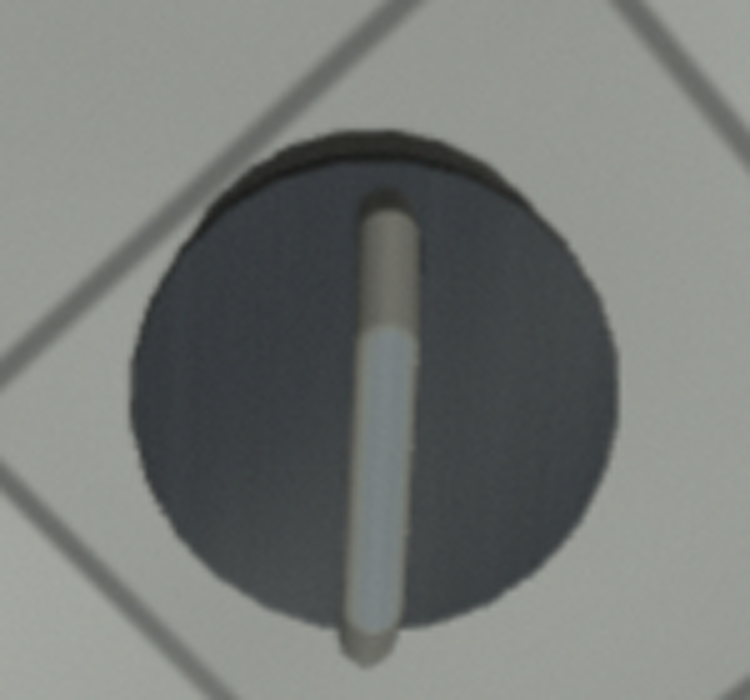

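Run:
```python
from plan import *; import pickle
s=pickle.load(open('pics/w12.pkl','rb'))
f=lambda u,v:(250+u/5,100+v/5)
print('lid',unproj('wrist',f(374.5,394),.06,s))
A=unproj('wrist',f(388,328),.105,s)[0];B=unproj('wrist',f(374,630),.105,s)[0]
print(A,B,(A+B)/2,np.linalg.norm(A-B),np.degrees(np.arctan2(*(A-B)[[1,0]])))
```

```text
lid [[ 0.4621 -0.3267  0.06  ]]
[ 0.4774 -0.3115  0.105 ] [ 0.4437 -0.3463  0.105 ] [ 0.4605 -0.3289  0.105 ] 0.04839563352441273 45.85000310398188
```

Call:
play_rows --motion '[[[0,0,2.2],[-0.2,0.6,4],0],[[0,0,0],[0,0,4],0],[[0,0,0],[0,0,2],0],[[0,0,0],[0,0,0],0]]'

```text
t: 16.48
ee_pos: [0.4611, -0.3266, 0.1251]
tool_rot: [-3.139, 0.0, 0.803]
wrist_force: [0.7, -0.9, -0.1]
finger_gap: 1.002
```

```bash
python3 look.py w13
```

```text
16.475 [ 0.4611 -0.3266  0.1251] [-179.8604    0.0057   46.0146] [ 0.6934 -0.9254 -0.0893] 1.0017241326392472 [-0.6987  0.5083  1.7034  0.0001  0.9324  0.069 ]
```

View pics/w13.png

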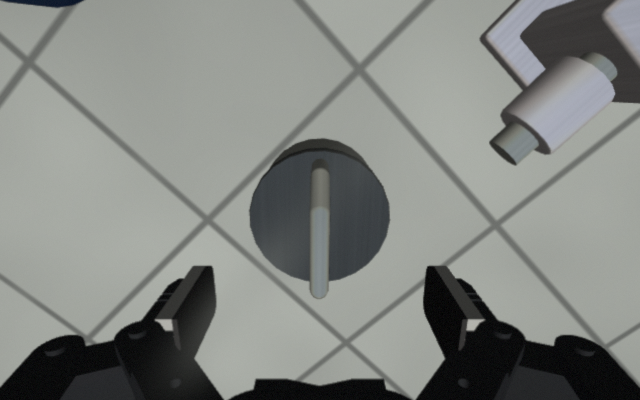

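Call:
play_rows --motion '[[[0,0,0],[0,0,2],0],[[0,0,0],[0,0,1.5],0],[[0,0,0],[0,0,0.8],100],[[0,0,0],[0,0,0],255],[[0,0,0],[0,0,0],255],[[0,0,0],[0,0,0],255],[[0,0,0],[0,0,0],255],[[0,0,0],[0,0,0],255],[[0,0,0],[0,0,0],255],[[0,0,0],[0,0,0],255]]' --grip_force 80

```text
t: 17.77
ee_pos: [0.4611, -0.3281, 0.0835]
tool_rot: [3.141, -0.0, 0.801]
wrist_force: [-2.8, 1.6, 6.6]
finger_gap: 0.088
```

```bash
python3 -c "
from plan import *
plan([.633,-.116,.168],46,n=5,start=[.4611,-.3281,.168,46])"|sed 's/np.float64//g'
```

```text
total d world [0.1719 0.2121 0.    ] rotvec deg [0. 0. 0.] rows 5 tool-frame shift cm [27.1984 -2.3683 -0.    ]
[[(0.0), (0.0), (0.0)], [(5.44), (-0.47), (-0.0)]]
[[(0.0), (0.0), (0.0)], [(5.44), (-0.47), (-0.0)]]
[[(0.0), (0.0), (0.0)], [(5.44), (-0.47), (-0.0)]]
[[(0.0), (0.0), (0.0)], [(5.44), (-0.47), (-0.0)]]
[[(0.0), (0.0), (0.0)], [(5.44), (-0.47), (-0.0)]]
```

Call:
play_rows --motion '[[[0,0,0],[0,0,-1.2],255],[[0,0,0],[0,0,-3.5],255],[[0,0,0],[0,0,-3.8],255],[[0,0,0],[0,0,0],255]]'

```text
t: 18.27
ee_pos: [0.4621, -0.3289, 0.171]
tool_rot: [3.136, -0.0, 0.801]
wrist_force: [-1.4, 0.2, -3.2]
finger_gap: 0.089
```

```bash
python3 look.py w14
```

```text
18.275 [ 0.4621 -0.3289  0.171 ] [179.6898  -0.0194  45.8997] [-1.4343  0.1503 -3.1581] 0.08865663340490453 [-0.7005  0.4474  1.6693 -0.      1.0195  0.0692]
```

View pics/w14.png

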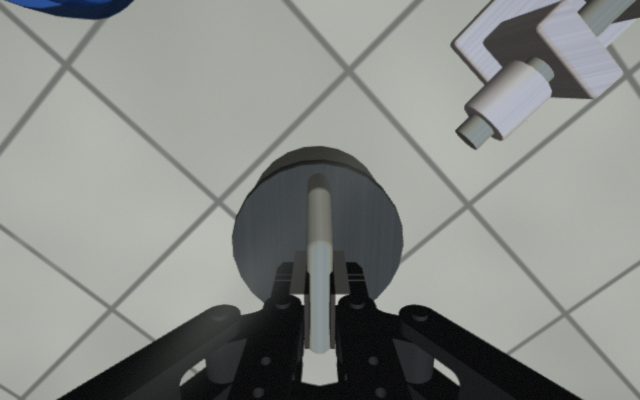

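Held upright and clear of the spindle. Moving over well0.

Call:
play_rows --motion '[[[0,0,0],[4.5,-1.8,0],255],[[0,0,0],[5.8,-0.6,0],255],[[0,0,0],[5.8,0,0],255],[[0,0,0],[5.8,0,0],255],[[0,0,0],[5.3,0,0],255],[[0,0,0],[0,0,3],255],[[0,0,0],[0,0,0],255],[[0,0,0],[0,0,0],255]]'

```text
t: 19.32
ee_pos: [0.6328, -0.1165, 0.1381]
tool_rot: [-3.141, 0.0, 0.8]
wrist_force: [-0.0, -0.2, -1.7]
finger_gap: 0.089
```

```bash
python3 look.py w15
python3 - <<'E'
from models import *; import pickle
P=pickle.load(open('poses.pkl','rb'))
s=pickle.load(open('pics/w15.pkl','rb'))
P['jar']=(s['ee_pos'][0],s['ee_pos'][1],s['ee_pos'][2]-.083,s['tool_rot'][2]-np.pi/2)
overlay('wrist',cv2.imread('pics/w15.png'),{k:P[k] for k in('carrier','jar','bowl')},'pics/ow15.png',(0,0,640,400),1.25,s)
E
```

```text
19.325 [ 0.6328 -0.1165  0.1381] [-179.9705    0.0224   45.8555] [-0.0339 -0.1827 -1.7055] 0.08939269902529103 [-0.2543  0.6178  1.4732 -0.0001  1.0512  0.5162]
```

View pics/ow15.png

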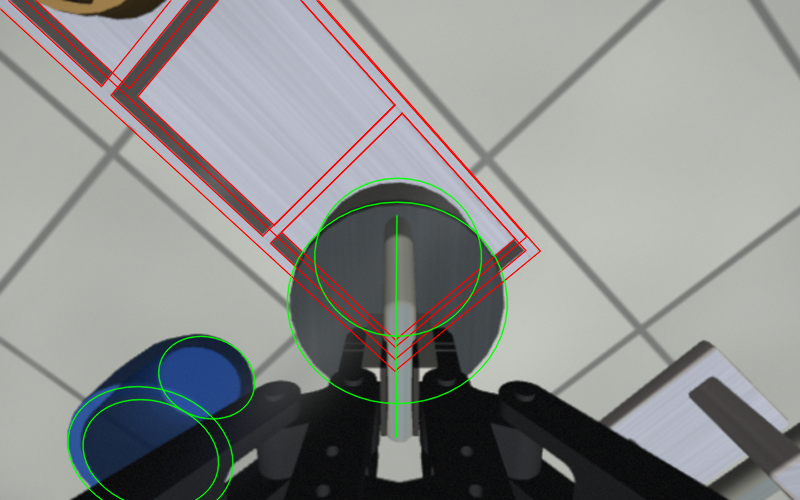

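Call:
play_rows --motion '[[[0,0,0],[0,0,1.5],255],[[0,0,0],[0,0,1.5],255],[[0,0,0],[0,0,1],255],[[0,0,0],[0,0,0.5],255],[[0,0,0],[0,0,0.2],255],[[0,0,0],[0,0,0],255]]'

```text
t: 20.12
ee_pos: [0.6333, -0.116, 0.0912]
tool_rot: [3.141, -0.0, 0.801]
wrist_force: [-0.9, -0.4, -2.9]
finger_gap: 0.087
```

Call:
play_rows --motion '[[[0,0,0],[0,0,0.1],255],[[0,0,0],[0,0,0.05],255],[[0,0,0],[0,0,0],255]]'

```text
t: 20.5
ee_pos: [0.6331, -0.116, 0.0896]
tool_rot: [3.141, -0.0, 0.801]
wrist_force: [0.3, -0.1, -2.8]
finger_gap: 0.083
```

Call:
play_rows --motion '[[[0,0,0],[0,0,0.08],255],[[0,0,0],[0,0,0.05],255],[[0,0,0],[0,0,0],255]]'

```text
t: 20.88
ee_pos: [0.6333, -0.1158, 0.0888]
tool_rot: [3.141, -0.0, 0.801]
wrist_force: [-3.6, 2.5, 6.5]
finger_gap: 0.088
```

Call:
play_rows --motion '[[[0,0,0],[0,0,0],210],[[0,0,0],[0,0,0],140],[[0,0,0],[0,0,0],120],[[0,0,0],[0,0,-2],120],[[0,0,0],[0,0,-5],60],[[0,0,0],[0,0,-6],0]]'

```text
t: 21.62
ee_pos: [0.6327, -0.1159, 0.2204]
tool_rot: [-3.141, 0.0, 0.801]
wrist_force: [0.9, 0.5, -0.8]
finger_gap: 0.929
```

```bash
python3 look.py w16
```

```text
21.625 [ 0.6327 -0.1159  0.2204] [-179.9686    0.0207   45.8933] [ 0.9435  0.4629 -0.7968] 0.9293435573918694 [-0.2534  0.5314  1.4024 -0.      1.2085  0.5164]
```

View pics/w16.png

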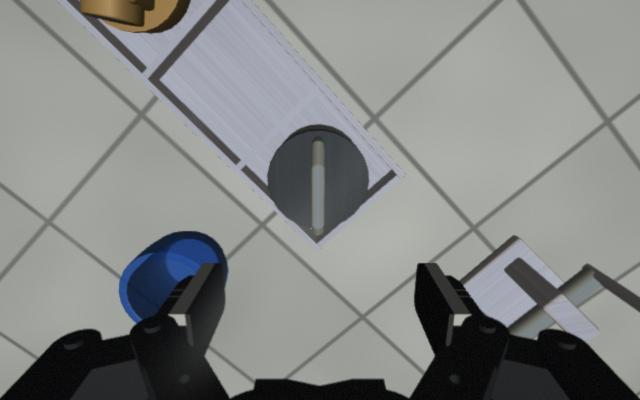

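```bash
python3 -c "
from plan import *
plan([.42,-.1,.2],90,n=5,start=[.633,-.116,.22,45.9])"|sed 's/np.float64//g'
```

```text
total d world [-0.213  0.016 -0.02 ] rotvec deg [  0.    0.  -44.1] rows 5 tool-frame shift cm [-13.6739 -16.4096   2.    ]
[[(0.0), (0.0), (-8.8)], [(-2.73), (-3.28), (0.4)]]
[[(0.0), (0.0), (-8.8)], [(-2.2), (-3.66), (0.4)]]
[[(0.0), (0.0), (-8.8)], [(-1.61), (-3.96), (0.4)]]
[[(0.0), (0.0), (-8.8)], [(-0.99), (-4.16), (0.4)]]
[[(0.0), (0.0), (-8.8)], [(-0.34), (-4.26), (0.4)]]
```

Call:
play_rows --motion '[[[0,0,-8.8],[-2.7,-3.3,0.4],0],[[0,0,-8.8],[-2.2,-3.7,0.4],40],[[0,0,-8.8],[-1.6,-4.0,0.4],80],[[0,0,-8.8],[-1.0,-4.2,0.4],120],[[0,0,-8.9],[-0.3,-4.3,0.4],165],[[0,0,0],[0,0,0],165],[[0,0,0],[0,0,0],165]]'

```text
t: 22.55
ee_pos: [0.4198, -0.0988, 0.1993]
tool_rot: [3.139, 0.001, 1.569]
wrist_force: [0.2, -0.3, -0.2]
finger_gap: 0.349
```

```bash
python3 look.py w17
python3 - <<'E'
from models import *; import pickle
P=pickle.load(open('poses.pkl','rb'))
s=pickle.load(open('pics/w17.pkl','rb'))
overlay('wrist',cv2.imread('pics/w17.png'),{k:P[k] for k in('carrier','bowl')},'pics/ow17.png',(200,100,520,360),2.4,s)
E
```

```text
22.55 [ 0.4198 -0.0988  0.1993] [179.8659   0.0464  89.9102] [ 0.1979 -0.3089 -0.2077] 0.34941995211744725 [-0.3392  0.1744  1.9777  0.      0.987  -0.3376]
```

View pics/w17.png

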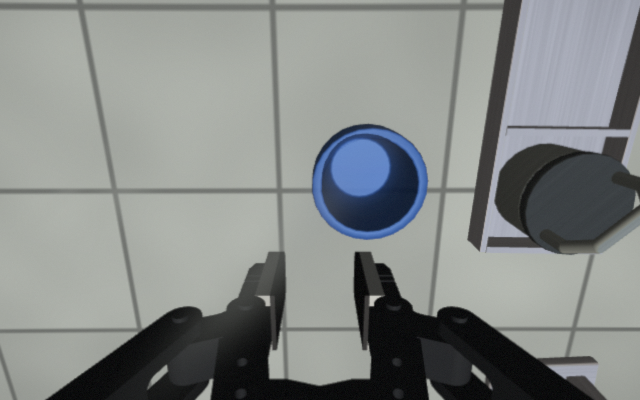

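View pics/ow17.png

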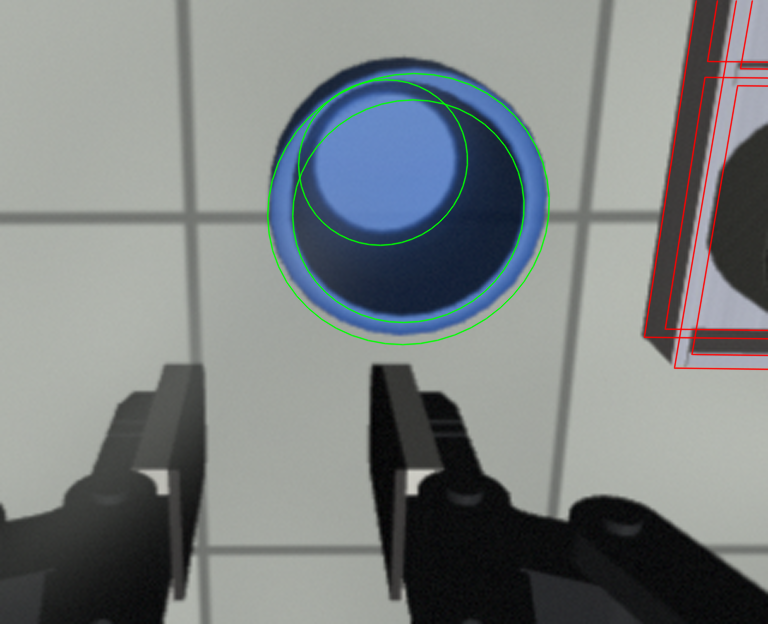

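Call:
play_rows --motion '[[[0,0,0],[0.3,-0.15,4],165],[[0,0,0],[0,0,4],165],[[0,0,0],[0,0,1.5],165],[[0,0,0],[0,0,0],165]]'

```text
t: 23.1
ee_pos: [0.4176, -0.0954, 0.1025]
tool_rot: [-3.14, -0.001, 1.57]
wrist_force: [-0.4, -0.1, 0.1]
finger_gap: 0.354
```

```bash
python3 look.py w18
```

```text
23.1 [ 0.4176 -0.0954  0.1025] [-179.9063   -0.0321   89.9696] [-0.3879 -0.0542  0.1182] 0.35380242008028134 [-0.3334  0.338   2.0648 -0.      0.7405 -0.3329]
```

View pics/w18.png

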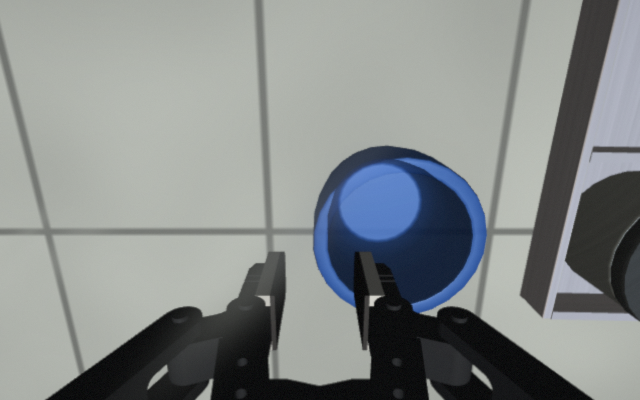

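Run:
```python
from models import *; import pickle
s=pickle.load(open('pics/w18.pkl','rb'))
b=.0;P={'bowl':(.4592,-.0957,0,0)}
print(unproj('wrist',(400,235),.075,s),unproj('wrist',(314,230),.075,s),unproj('wrist',(486,230),.075,s))
overlay('wrist',cv2.imread('pics/w18.png'),P,'pics/ow18.png',(250,130,510,350),3,s)
```

```text
[[ 0.4592 -0.0911  0.075 ]] [[ 0.4154 -0.0883  0.075 ]] [[ 0.5024 -0.0884  0.075 ]]
```

View pics/ow18.png

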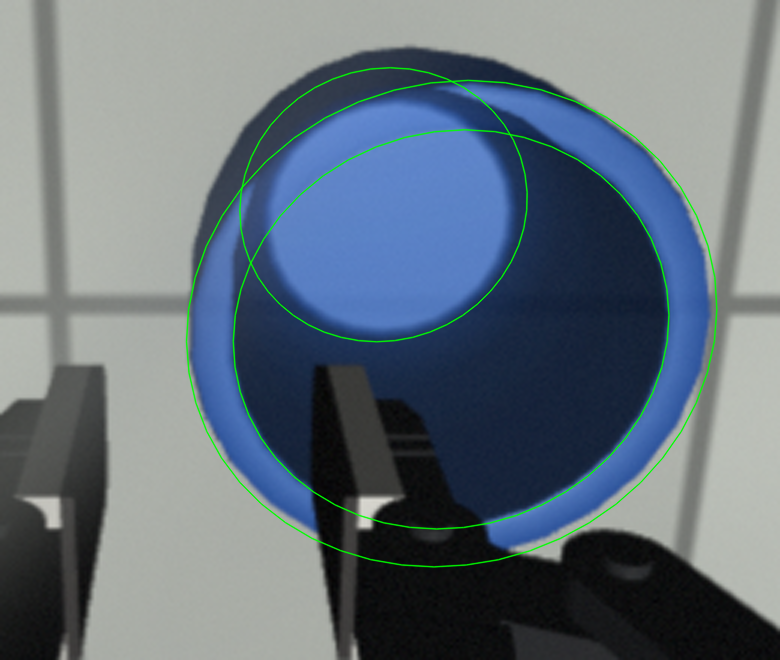

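Call:
play_rows --motion '[[[0,0,0],[0.15,0.05,3],165],[[0,0,0],[0,0,2],165],[[0,0,0],[0,0,1.1],165],[[0,0,0],[0,0,0],165]]'

```text
t: 23.65
ee_pos: [0.4181, -0.094, 0.0424]
tool_rot: [3.142, -0.0, 1.571]
wrist_force: [0.0, -1.1, -0.9]
finger_gap: 0.352
```

```bash
python3 look.py w19
```

```text
23.65 [ 0.4181 -0.094   0.0424] [179.9995  -0.0008  89.9869] [ 0.0123 -1.1373 -0.9497] 0.3519589144132629 [-0.33    0.4635  2.0922  0.      0.5858 -0.3298]
```

View pics/w19.png

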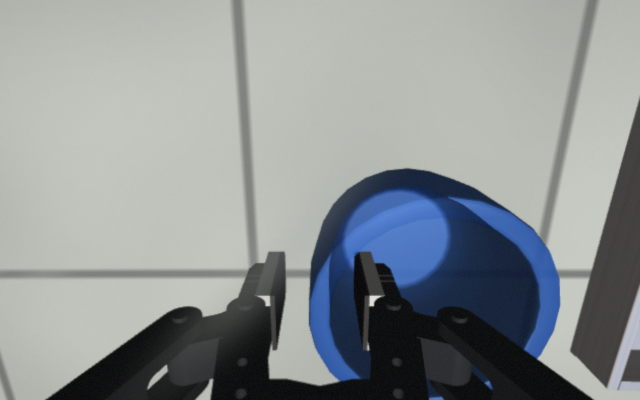

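Call:
play_rows --motion '[[[0,0,0],[0,0,0],190],[[0,0,0],[0,0,0],215],[[0,0,0],[0,0,0],255],[[0,0,0],[0,0,0],255],[[0,0,0],[0,0,0],255],[[0,0,0],[0,0,0],255]]' --grip_force 60

```text
t: 24.45
ee_pos: [0.4185, -0.0943, 0.0428]
tool_rot: [3.14, 0.001, 1.571]
wrist_force: [-0.4, -1.2, 6.3]
finger_gap: 0.087
```

```bash
python3 look.py w20
```

```text
24.45 [ 0.4185 -0.0943  0.0428] [179.9057   0.0376  89.9912] [-0.4473 -1.2358  6.3208] 0.08717507727793972 [-0.3302  0.4625  2.0923 -0.0002  0.5851 -0.3299]
```

View pics/w20.png

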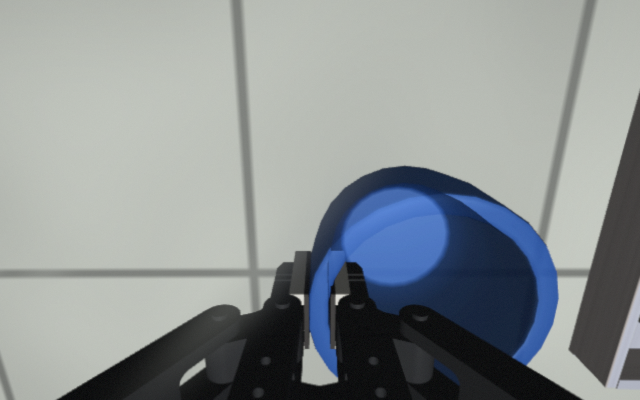

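Call:
play_rows --motion '[[[0,0,0],[0,0,-0.8],255],[[0,0,0],[0,0,-2.5],255],[[0,0,0],[0,0,-3],255],[[0,0,0],[0,0,-2],255],[[0,0,0],[0,0,0],255],[[0,0,0],[0,0,0],255]]'

```text
t: 25.25
ee_pos: [0.4173, -0.0938, 0.1246]
tool_rot: [-3.141, -0.0, 1.571]
wrist_force: [0.4, -0.4, -2.9]
finger_gap: 0.085
```

```bash
python3 look.py w21; python3 look.py s21 scene; python3 -c "
from h import *
crop('pics/s21.png','pics/cs21.png',190,120,430,310,3.3)"
```

```text
25.25 [ 0.4173 -0.0938  0.1246] [-179.9378   -0.0222   89.995 ] [ 0.3667 -0.394  -2.8548] 0.08527332724118089 [-0.33    0.2943  2.0521  0.      0.7963 -0.33  ]
25.3 [ 0.4172 -0.0938  0.1244] [-179.9063   -0.0322   89.9947] [ 0.2309  0.8144 -3.417 ] 0.08794436582949575 [-0.3301  0.2948  2.0521  0.      0.7964 -0.33  ]
```

View pics/w21.png

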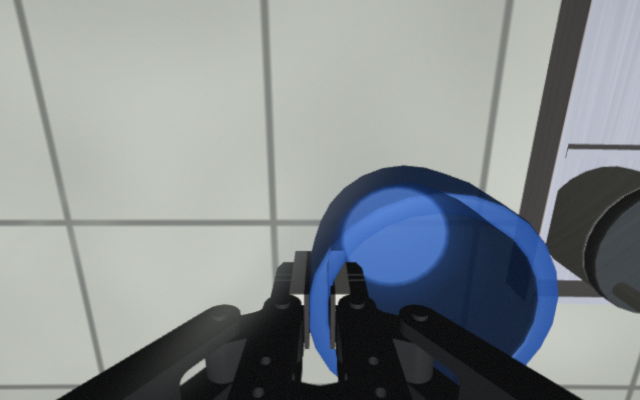

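View pics/cs21.png

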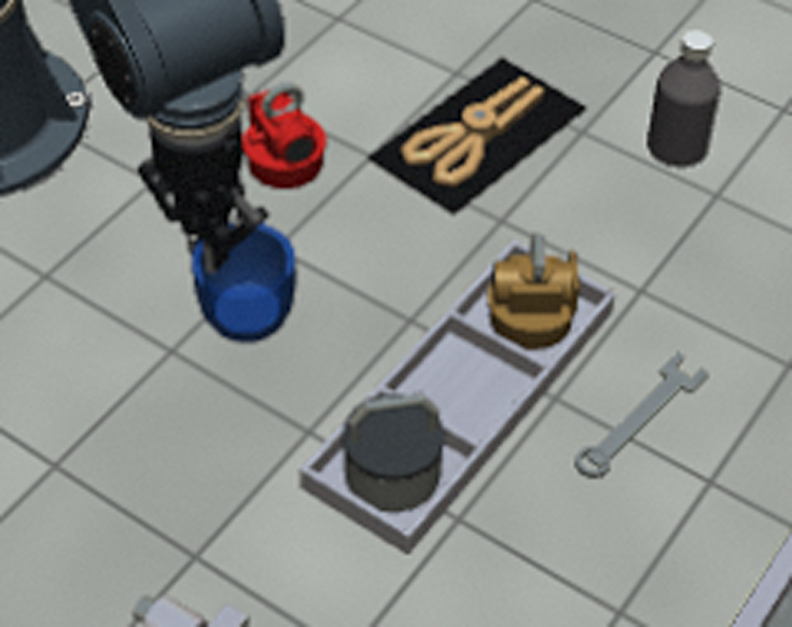

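Call:
play_rows --motion '[[[0,0,0],[4.4,2.5,0],255],[[0,0,0],[4.4,3.1,0],255],[[0,0,0],[0,6,0],255],[[0,0,0],[0,6,0],255],[[0,0,0],[0,0,0],255],[[0,0,0],[0,0,0],255],[[0,0,0],[0,0,0],255]]'

```text
t: 26.22
ee_pos: [0.5926, -0.006, 0.1248]
tool_rot: [-3.14, -0.0, 1.571]
wrist_force: [1.2, 0.1, -2.0]
finger_gap: 0.085
```

```bash
python3 look.py w22
python3 - <<'E'
from models import *; import pickle
P=pickle.load(open('poses.pkl','rb'))
s=pickle.load(open('pics/w22.pkl','rb'))
p=s['ee_pos']; P['bowl']=(p[0]+.041,p[1]+.0005,p[2]-.0428,0)
overlay('wrist',cv2.imread('pics/w22.png'),{k:P[k] for k in('carrier','bowl')},'pics/ow22.png',(0,0,640,400),1.25,s)
E
```

```text
26.225 [ 0.5926 -0.006   0.1248] [-179.9171   -0.0073   89.9833] [ 1.1952  0.052  -1.9622] 0.08461415556374371 [-0.0887  0.5519  1.6282 -0.      0.9629 -0.0884]
```

View pics/ow22.png

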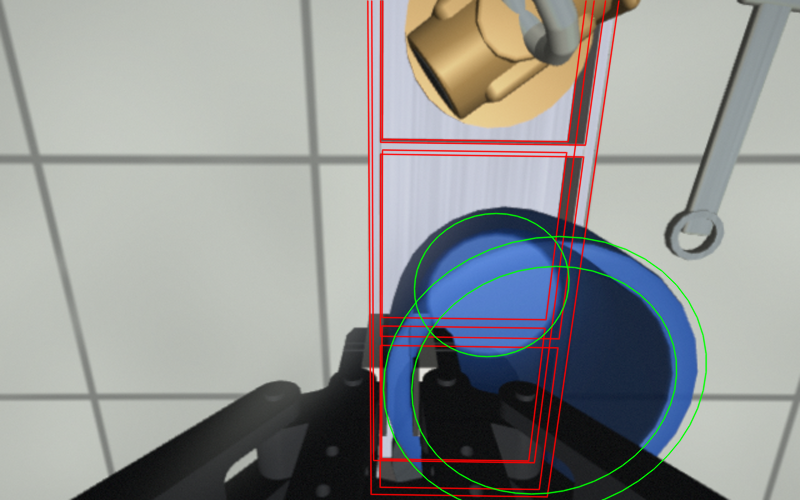

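Run:
```python
from models import *; import pickle
s=pickle.load(open('pics/w22.pkl','rb')); p=s['ee_pos']
im=cv2.imread('pics/w22.png')
crop('pics/w22.png','pics/c22.png',295,155,575,400,2.8)
# inner bottom disc center
c=np.array([497,293])/1.25
print('disc centre at z',unproj('wrist',c,p[2]-.0428+.008,s), 'expect',p+[.041,0,0])
s8=pickle.load(open('pics/w21.pkl','rb'));print('w21',unproj('wrist',(396,236),s8['ee_pos'][2]-.0428+.008,s8),s8['ee_pos'])
```

```text
disc centre at z [[ 0.6347 -0.0045  0.09  ]] expect [ 0.6336 -0.006   0.1248]
w21 [[ 0.4585 -0.0932  0.0898]] [ 0.4173 -0.0938  0.1246]
```

View pics/c22.png

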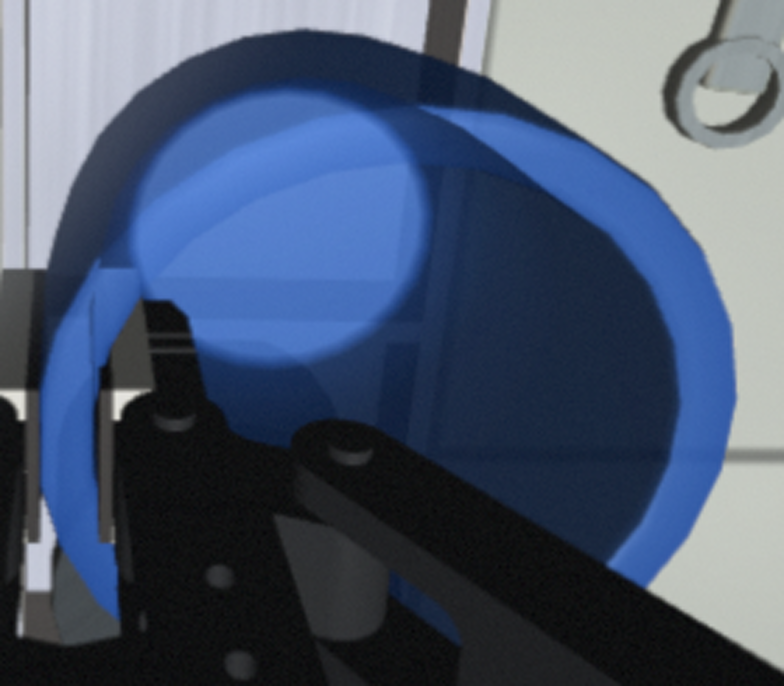

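Call:
play_rows --motion '[[[0,0,0],[0,0.05,2.5],255],[[0,0,0],[0,0,2.5],255],[[0,0,0],[0,0,1.4],255],[[0,0,0],[0,0,0.6],255],[[0,0,0],[0,0,0.3],255],[[0,0,0],[0,0,0],255],[[0,0,0],[0,0,0],255]]'

```text
t: 27.15
ee_pos: [0.5946, -0.006, 0.0527]
tool_rot: [3.141, 0.0, 1.571]
wrist_force: [-0.4, -0.4, -2.9]
finger_gap: 0.09
```

Call:
play_rows --motion '[[[0,0,0],[0,0,0.1],255],[[0,0,0],[0,0,0.07],255],[[0,0,0],[0,0,0],255]]'

```text
t: 27.52
ee_pos: [0.5943, -0.006, 0.0505]
tool_rot: [-3.141, 0.0, 1.571]
wrist_force: [0.7, 0.2, -3.0]
finger_gap: 0.084
```

Call:
play_rows --motion '[[[0,0,0],[0,0,0.1],255],[[0,0,0],[0,0,0.1],255],[[0,0,0],[0,0,0],255]]'

```text
t: 27.9
ee_pos: [0.5942, -0.006, 0.0484]
tool_rot: [-3.141, -0.0, 1.571]
wrist_force: [0.0, -0.3, -2.9]
finger_gap: 0.087
```

Call:
play_rows --motion '[[[0,0,0],[0,0,0.06],255],[[0,0,0],[0,0,0.04],255],[[0,0,0],[0,0,0],255]]'

```text
t: 28.28
ee_pos: [0.5942, -0.006, 0.0479]
tool_rot: [-3.141, 0.0, 1.571]
wrist_force: [-5.2, 0.6, 6.5]
finger_gap: 0.088
```

Call:
play_rows --motion '[[[0,0,0],[0,0,0],215],[[0,0,0],[0,0,0],170],[[0,0,0],[0,0,0],165],[[0,0,0],[0,0,0],165],[[0,0,0],[0,0,-2],165],[[0,0,0],[0,0,-4],165],[[0,0,0],[0,0,-6],165],[[0,0,0],[0,0,-6],165]]'

```text
t: 29.28
ee_pos: [0.594, -0.0059, 0.2308]
tool_rot: [3.141, 0.0, 1.571]
wrist_force: [1.3, 0.4, -0.2]
finger_gap: 0.352
```

Call:
play_rows --motion '[[[0,0,0],[0,-6,-3],100],[[0,0,0],[0,-6,-3],100],[[0,0,0],[0,-6,0],100],[[0,0,0],[0,0,0],100]]'

```text
t: 29.78
ee_pos: [0.4194, -0.0057, 0.2849]
tool_rot: [3.14, 0.0, 1.571]
wrist_force: [0.9, 0.3, 0.4]
finger_gap: 0.605
```

```bash
python3 look.py w23; python3 look.py s23 scene;python3 look.py t23 top; python3 -c "
from models import *; import pickle
crop('pics/s23.png','pics/cs23.png',190,100,430,300,3.3)
P=pickle.load(open('poses.pkl','rb'))
P2={'carrier':P['carrier'],'bowl':(.6349,-.0055,.005,0),'clamp':P['clamp'],'mat':P['mat'],'jar':(.633,-.116,.005,np.radians(-44))}
overlay('top',cv2.imread('pics/t23.png'),P2,'pics/ct23.png',(190,120,470,270),2.85)"
```

```text
29.775 [ 0.4194 -0.0057  0.2849] [179.9193   0.0109  89.9847] [0.942  0.2754 0.3813] 0.6052940050467689 [-0.1248  0.0466  1.8928 -0.      1.2008 -0.1245]
29.825 [ 0.4216 -0.0059  0.2851] [179.8388   0.023   89.9875] [0.7117 0.629  0.5766] 0.6091909723765921 [-0.1246  0.0501  1.8885 -0.0001  1.2001 -0.1243]
29.875 [ 0.4227 -0.006   0.2849] [179.8397   0.0202  89.9845] [ 0.8722 -0.3033  0.6571] 0.6099453260643368 [-0.1245  0.0527  1.8864 -0.      1.1998 -0.1242]
```

View pics/w23.png

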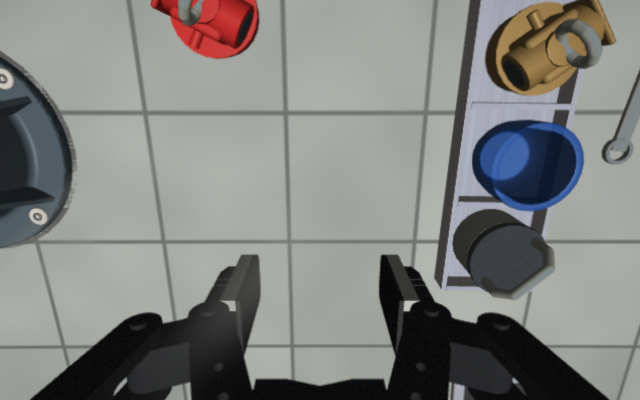

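View pics/cs23.png

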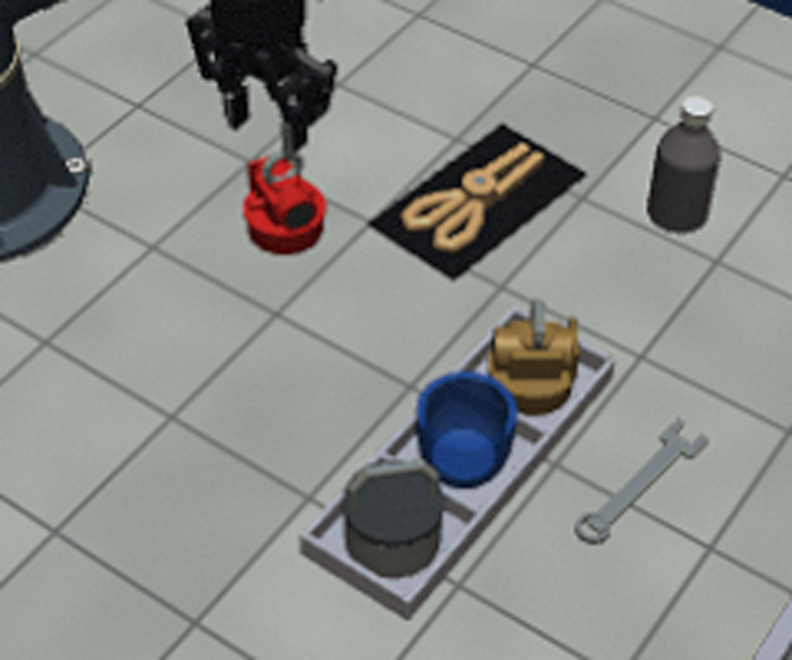

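View pics/ct23.png

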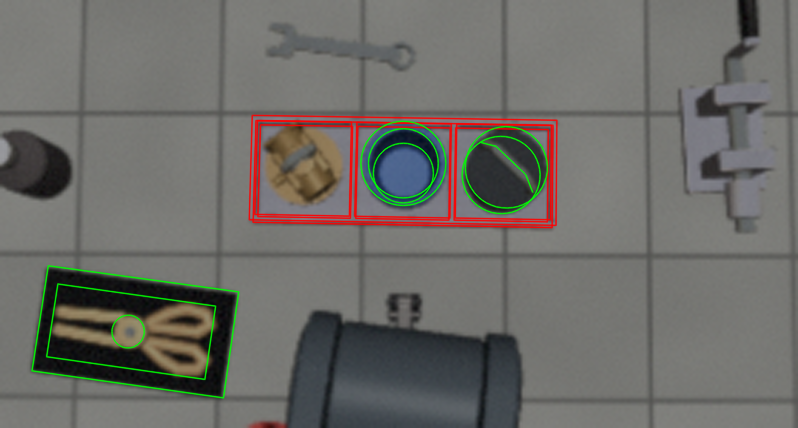

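All three items and the clamp look right. I'll let the arm settle, then hand in.

Call:
play_rows --motion '[[[0,0,0],[0,0,0],100],[[0,0,0],[0,0,0],100],[[0,0,0],[0,0,0],100],[[0,0,0],[0,0,0],100]]'

```text
t: 30.42
ee_pos: [0.4226, -0.006, 0.2833]
tool_rot: [-3.141, -0.0, 1.571]
wrist_force: [-0.4, -0.2, 0.3]
finger_gap: 0.604
```

```bash
python3 -c "
from bench import job_done,sensors
print(job_done()); print(sensors.get_state()['t'])"
```

```text
the job is handed in; nothing more can be done
None
the job is handed in; nothing more can be done
```

The job is handed in at about 30 s of the 72 s allowed. I moved the clamp tool to the mat first. Then I stood the brass carb in the +y well, the jar in the -y well and the bowl in the middle well.

**Final checks:**
- **Final pictures:** all three items look upright in their own wells. The clamp lies flat within the mat outline, and the gripper was clear of everything. I never went near the wrench, bottle or red look-alike, and they appear unmoved.
- **Seating:** the carb, jar and bowl touched down 5.1 to 5.3 mm above the height they were picked up at, which matches the 5 mm well floor. I lowered each until light contact (about 6 N), then released.

**What disagreed:**
- **Clamp contact:** setting the clamp on the mat pushed back with about 35 N of wrist force, more than I intended. It is well below the 120 N wrist limit. It would also be under the 40 N pressing limit, if that applies.
- **Measurements:** the first carrier and bowl positions from the fixed cameras were 2–4 mm off. I corrected them from wrist camera views before placing. Even then the bowl rim looked 2–3 mm smaller than its model, but the position of its floor agreed to within about 1.5 mm.

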